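# Fetch the hole gauge from behind the masters

### The job

Clear the round weight, the white test block and the die block from the steel plate onto the black rubber mat, standing upright. Then slide the flat T-shaped gauge forward until it lies on the plate with its tab sticking out well past the front edge (15 mm or more), take it from there and lay it flat in its plywood rest, crossbar centred between the rims and tab out over the open front, while the three pieces still stand on the mat. Finally stand each of the three back on the middle of its own marked outline on the plate, the die block lengthwise in its outline, never tipping one over.

Things in the scene. Friction and masses are not known exactly. Their poses are not given: they have to be found in the camera images.
- plate: fixed dark steel plate on the desk, 220 (x) x 270 (y) mm, 30 mm high, sharp straight edges. Origin: centre of its underside; its front edge, towards the robot, is at its own x = -110 mm, its top at z = 30 mm. Turned up to 0.2 rad.
- gauge: loose, flat, T-shaped grey metal hole gauge, 4 mm thick, about 0.1 kg, lying on the plate behind the three pieces. Crossbar 40 (x) x 170 (y) mm with a row of dark dots; from the middle of its front side a tab 28 mm wide (y) and 50 mm long points to -x, so the tab runs from x = -20 to -70 mm. Origin: centre of the crossbar's underside, z up.
- weight: loose round steel weight, 46 mm diameter up to 36 mm height, then a narrow neck and a small knob 26 mm wide, 56 mm high in all, about 0.4 kg. Origin: centre of its underside, z up.
- testblock: loose white plastic test block, 42 x 42 mm, 48 mm high, nine dark sockets in its top, about 0.12 kg. Origin: centre of its underside, z up.
- dieblock: loose aluminium die block, 28 (x) x 62 (y) mm, 42 mm high, two brass dots on its top, about 0.2 kg. Origin: centre of its underside, z up.
- pad_round: pale ring, 62 mm across, marked on the plate's top near its front: the place of the round weight, which stands on it at the start. No height. Origin: its centre, on the plate's top; axes parallel to the plate's.
- pad_square: pale square outline, 56 mm, marked on the plate's top: the place of the white test block, which stands in it at the start. No height. Origin: its centre, on the plate's top; axes parallel to the plate's.
- pad_long: pale oblong outline, 42 (x) x 76 (y) mm, marked on the plate's top: the place of the die block, which stands in it at the start. No height. Origin: its centre, on the plate's top; axes parallel to the plate's. The three marks lie in a row along the plate's y, 85 mm apart, centred 60 mm in front of the plate's middle, in any order.
- restmat: fixed flat black rubber mat beside the plate (left or right), 270 (x) x 120 (y) mm, 4 mm thick: room for the three pieces, side by side along its x. Origin: centre of its underside.
- gaugerest: fixed plywood rest across the plate from the mat, 66 (x) x 210 (y) mm. Floor 25 mm above the desk; a rim 8 mm higher along the back (+x) and both ends, front (-x, towards the robot) open. Clear floor: x -33 to +26, y -95 to +95 mm. The gauge's crossbar lies on it, centred on the origin, along y, tab out over the front. Origin: centre of its underside.

How it is judged:
By the outcome, as a careful person would: the job done as asked, in the order asked, and still so for the second after the job is handed in, with the robot touching nothing.
It also fails if it takes over 141 s, if anything falls off the work surface, if the arm or the gripper's body presses on something with over 40 N, if the wrist force passes 120 N, or if a joint passes its speed limit or range.

### The arm

A 6-joint arm with a two-finger parallel gripper is mounted at the origin on the work surface. World frame = base frame: x ahead of the robot, y to its left, z up, the work surface at z = 0. Lengths are in m, angles in degrees, forces in N, time in s.
With the tool pointing down it reaches from about 0.25 to 0.775 m from the base axis. Payload 8.9 kg.
Tool frame: the origin (TCP) lies at the centre of the arm's flange, where the gripper is bolted on; the fingertips stand 173 mm ahead of it and the grasp point (between the pads) lies 155 mm ahead of it; z points along the fingers, x is the direction in which the jaws open and shut, and the axes are right-handed (so a half turn about z gives the same grasp; the last joint's range is limited). The gripper opens to 85 mm and grips with 20 to 120 N. Pads are 22 mm wide; open, the fingers measure 114 mm over their backs; the gripper's body (76 mm by 85 mm) begins 54 mm behind the grasp point. The pads swing forward as they close: fully open they stand 13 mm farther back than shut.
Start: joints at [55.789, 16.656, -8.789, 64.555, 0, 82.019], TCP at [0.232, 0.471, 0.405] pointing down, gripper open.
Joint ranges: [-144.48, 144.48], [-52.06, 99.96], [-74.48, 78.29], [-112.23, 115.85], [-86.99, 84.42], [-180, 180]. Speed limits (degrees/s): [127.2, 127.2, 159.86, 180, 180, 180].

### API

Orientations are given as [roll, pitch, yaw] about the fixed x, y, z axes, in that order (R = Rz(yaw) Ry(pitch) Rx(roll)).
In Python, from rig import arm, viewer, job gives the robot as it stands.
- The arm moves only by the tool drive_tool, never from a script. Its argument "series" is one flat list of numbers, 6 for each row, row after row: the shift along the tool's x, y, z in m, then the turn, a rotation vector about the tool's x, y, z in rad. A call has 1 to 12 rows; each row is the pose to reach, as a shift and turn from the pose commanded when the call began, along the tool's axes at that moment; what a row does not reach only later rows make up. A row lasts 1/12 s, in which the tool goes at most 41.7 mm and 7.16 degrees, less where a joint would pass 70% of its speed; a pose out of reach is approached as far as the arm can. A call with a gripper value outside its range is refused whole. "jaw" is the opening in per cent of the stroke, from 0 (shut) to 100 (fully open), set as the call begins (left out, the last holds). The fingers move at their own pace and stop on an object; "grip_force" is the grip in N (left out, the last holds). Time passes only in rows, so rows that repeat a pose let the fingers close. It gives the time, the measured TCP pose, the force and the opening at its end, in the units of the state.
- arm.observe(): the state, without advancing time (a new reading comes with each control period).
- viewer.camera(name): name is "side" or "top"; returns the picture (480x640x3 uint8, red, green, blue); there is no depth.
- viewer.camera_info(name): a dict with "camera_matrix" (3x3 intrinsics, pixels), "k1" (the pictures are not rectified: a ray, as slopes to the right and down, at radius r is drawn at 1 + k1 r^2 times it, then the intrinsics apply), "R" (3x3) and "t" (3): a world point X has camera coordinates R X + t. Camera axes: x right, y down, z forward; pixel columns grow to the right and rows downward; lengths in m; the calibration is good to about 2 mm. A picture is of the moment at which its call begins. camera_info takes no time and is no camera call.
- job.close_job(): hands the job in, once; it reports no verdict.
The state is a dict: "time_s": time; "joint_positions": joint angles; "joint_vel": joint speeds; "joint_torque": joint torques, N m; "eef_pos": TCP position; "tool_rot": TCP orientation; "ft_force": force on the tool from outside, world axes, zero at the start; "moment": the same for the moment, N m; "finger_gap": opening from 0.0 (shut) to 1.0 (fully open).
Only numpy, scipy, OpenCV 4.12 (cv2) and the standard library are available. Lean on these libraries where they do the work, as an engineer would, in place of code of your own. Each camera call takes 0.05 s, during which the arm holds its last target. There are 200 camera calls.

## Working session

There is one attempt and no reset: what is moved stays moved. The work goes in short steps, Python scripts to look and compute and a tool call to move; the robot and the scene stay as the last step left them, time stands still between calls to the robot, and variables do not carry over. Pictures are saved under pics/ and viewed, about 12 in all and at most 16, crops included, and the job is handed in when it is done.

Besides the shell and the picture viewer there is one more tool, called after "Request:" as name(argument=value, ...) on one line, values as JSON. drive_tool: Moves the arm, as the interface text tells. Its arguments: {"type":"object","properties":{"series":{"type":"array"},"jaw":{"type":"number"},"grip_force":{"type":"number"}},"required":["series"]}

```bash
ls; mkdir -p pics
python3 - <<'E'
from rig import arm,viewer,job
import cv2,numpy as np
print(arm.observe())
for n in("top","side"):
    print(n,viewer.camera_info(n)); cv2.imwrite(f"pics/{n}0.png",viewer.camera(n)[:,:,::-1])
E
```

```text
pics
{'time_s': 0.0, 'joint_positions': array([ 5.57887783e+01,  1.66890403e+01, -8.83132687e+00,  6.45558482e+01,
        2.25383082e-03,  8.20198410e+01]), 'joint_vel': array([ 0.05401856,  0.11068011, -0.02901479,  0.01280935,  0.12283557,
       -0.0300404 ]), 'joint_torque': array([ 5.55452734e-04, -5.37137282e+01,  3.31370723e+01,  1.59430050e-02,
        2.48418127e-05, -1.79370886e-05]), 'eef_pos': array([0.23190272, 0.47076   , 0.40412947]), 'tool_rot': array([-1.79987187e+02,  7.51644278e-02,  6.37689442e+01]), 'ft_force': array([ 0.18016702, -0.05947109, -0.13989857]), 'moment': array([ 0.04985774, -0.0040452 , -0.0153585 ]), 'finger_gap': 0.9998030776121974}
top {'camera_matrix': array([[584.96727241,   0.        , 313.28654929],
       [  0.        , 584.96727241, 240.19746246],
       [  0.        ,   0.        ,   1.        ]]), 'k1': -0.02405223737690234, 'R': array([[ 0.01971136, -0.99962559,  0.01897716],
       [-0.99093355, -0.02205595, -0.13253011],
       [ 0.13289905, -0.01619275, -0.99099729]]), 't': array([-0.01352957,  0.57598461,  1.01038261])}
side {'camera_matrix': array([[517.53326767,   0.        , 327.5241039 ],
       [  0.        , 517.53326767, 237.25827382],
       [  0.        ,   0.        ,   1.        ]]), 'k1': -0.08579036497061555, 'R': array([[ 0.90666158, -0.42172421,  0.01065177],
       [-0.22468233, -0.50410525, -0.83390392],
       [ 0.35704709,  0.75367539, -0.55180684]]), 't': array([-0.52126403,  0.17156847,  0.89493038])}
```

View pics/top0.png

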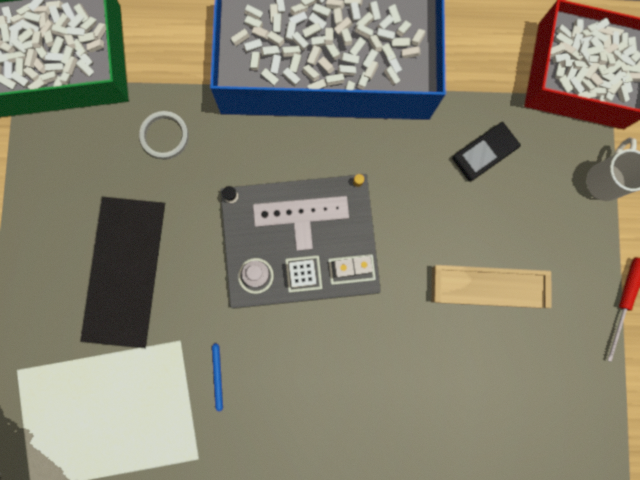

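View pics/side0.png

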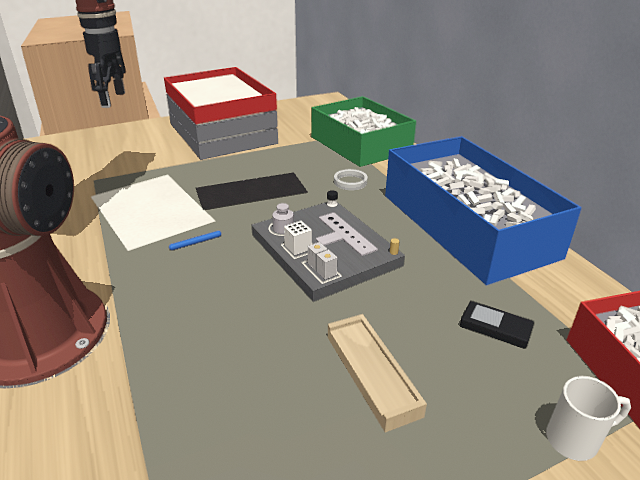

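```bash
cat > h.py <<'E'
from rig import arm,viewer,job
import cv2,numpy as np
C={n:viewer.camera_info(n) for n in("top","side")}
def unp(n,px,z):
    c=C[n];px=np.array(px,float).reshape(-1,1,2)
    r=cv2.undistortPoints(px,c["camera_matrix"],np.array([c["k1"],0,0,0.])).reshape(-1,2)
    d=np.c_[r,np.ones(len(r))]@c["R"];o=-c["R"].T@c["t"]
    return (o+d*((z-o[2])/d[:,2])[:,None])[:,:2]
def proj(n,X):
    c=C[n];return cv2.projectPoints(np.array(X,float).reshape(-1,1,3),cv2.Rodrigues(c["R"])[0],c["t"],c["camera_matrix"],np.array([c["k1"],0,0,0.]))[0].reshape(-1,2)
def rot(a): a=np.radians(a);return np.array([[np.cos(a),-np.sin(a)],[np.sin(a),np.cos(a)]])
def place(p,pts,z): # p=(x,y,yawdeg) in mm-free m; pts Nx2
    q=np.array(pts)@rot(p[2]).T+p[:2];return np.c_[q,np.full(len(q),z)]
def blob(n,mask,z):
    k,l,s,c=cv2.connectedComponentsWithStats(mask.astype(np.uint8));i=1+np.argmax(s[1:,4])
    ys,xs=np.nonzero(l==i);w=unp(n,np.c_[xs,ys],z)*1000
    return cv2.minAreaRect(w.astype(np.float32)),len(xs)
E
python3 - <<'E'
from h import *
print("cam",-C["top"]["R"].T@C["top"]["t"])
im=cv2.imread("pics/top0.png");g=im.max(2);hsv=cv2.cvtColor(im,cv2.COLOR_BGR2HSV)
def roi(m,x0,x1,y0,y1):
    o=np.zeros_like(m);o[y0:y1,x0:x1]=m[y0:y1,x0:x1];return o
for p in[(120,270),(250,230),(180,250),(480,287),(440,310),(300,300),(280,215),(265,208),(303,235),(236,275)]:print(p,im[p[1],p[0]],hsv[p[1],p[0]])
print("mat",blob("top",roi(g<40,60,190,180,360),.004))
print("plate",blob("top",cv2.morphologyEx(roi(g<90,200,400,160,320).astype(np.uint8),cv2.MORPH_OPEN,np.ones((5,5))),.03))
print("rest",blob("top",roi(hsv[:,:,1]>80,420,570,250,320),.03))
cv2.imwrite("pics/c1.png",cv2.resize(im[165:315,200:400],None,fx=4,fy=4,interpolation=cv2.INTER_CUBIC))
E
```

```text
cam [0.43675027 0.01554026 1.07787849]
(120, 270) [38 41 42] [23 24 42]
(250, 230) [93 96 98] [18 13 98]
(180, 250) [104 126 130] [ 25  51 130]
(480, 287) [123 174 201] [ 20  99 201]
(440, 310) [117 139 141] [ 28  43 141]
(300, 300) [87 93 95] [23 21 95]
(280, 215) [159 164 173] [ 11  21 173]
(265, 208) [180 182 193] [  5  17 193]
(303, 235) [184 187 197] [  7  17 197]
(236, 275) [94 98 99] [24 13 99]
mat (((622.4165649414062, 358.2503662109375), (17.539764404296875, 18.191448211669922), 48.02338790893555), 34)
plate (((658.7467041015625, 158.28509521484375), (29.753421783447266, 30.929515838623047), 2.172745704650879), 237)
rest (((500.7669982910156, -324.060302734375), (218.68406677246094, 68.21707916259766), 88.30924987792969), 4479)
```

View pics/c1.png

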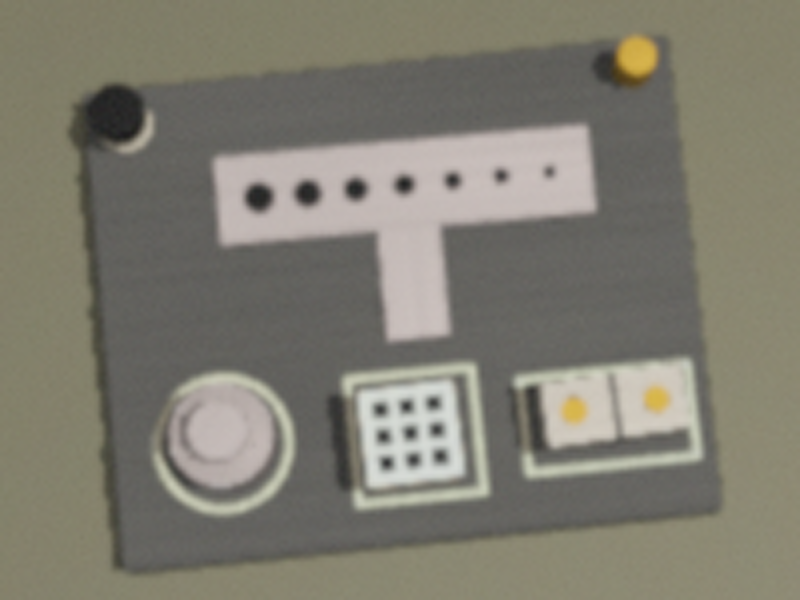

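```bash
cat > m.py <<'E'
from h import *
f=lambda pts:np.array(pts)/4+[200-.375,165-.375]
def kab(model,w):
    A=cv2.estimateAffinePartial2D(np.array(model,np.float32),np.array(w,np.float32),method=cv2.LMEDS)[0]
    return A[:,2],np.degrees(np.arctan2(A[1,0],A[0,0])),np.hypot(A[0,0],A[1,0])
E
python3 - <<'E'
from m import *
im=cv2.imread("pics/top0.png");g=im.max(2)
print("plate",kab([(110,135),(110,-135),(-110,-135),(-110,135)],1000*unp("top",f([(85,90),(665,38),(720,513),(120,570)]),.03)))
print("gauge",kab([(20,85),(20,-85),(-20,-85),(-20,85),(-70,14),(-70,-14)],1000*unp("top",f([(213,157),(587,124),(597,212),(220,245),(388,341),(450,335)]),.034)))
w=1000*unp("top",f([(224,443)]),.03);print("ring",w)
print("sq",kab([(28,28),(28,-28),(-28,-28),(-28,28)],1000*unp("top",f([(342,377),(475,363),(489,495),(355,508)]),.03)))
print("long",kab([(21,38),(21,-38),(-21,-38),(-21,38)],1000*unp("top",f([(515,375),(690,358),(703,460),(526,476)]),.03)))
print("weight",1000*unp("top",f([(219,432)]),.086))
print("test",kab([(21,21),(21,-21),(-21,-21),(-21,21)],1000*unp("top",f([(357,390),(455,378),(466,479),(367,489)]),.078)))
print("die",kab([(14,31),(14,-31),(-14,-31),(-14,31)],1000*unp("top",f([(541,383),(682,363),(692,430),(550,447)]),.072)),1000*unp("top",f([(574,410),(657,400)]),.072))
def roi(m,x0,x1,y0,y1):
    o=np.zeros_like(m);o[y0:y1,x0:x1]=m[y0:y1,x0:x1];return o
print("mat",blob("top",roi(g<75,60,190,180,360),.004))
print("posts",1000*unp("top",f([(117,113),(637,58)]),.05))
E
```

```text
plate (array([578.01385498,  23.90334892]), np.float64(6.6209934827742885), np.float64(0.9926474562240662))
gauge (array([630.14480923,  22.15147676]), np.float64(6.46596782913818), np.float64(1.0053976320765108))
ring [[511.44899798 100.39679156]]
sq (array([516.62963867,  14.87824059]), np.float64(7.0529676502341605), np.float64(1.0671228899617728))
long (array([526.74901581, -71.82287598]), np.float64(6.7650681534871175), np.float64(1.0594627092416955))
weight [[512.07752044  98.13016817]]
test (array([513.64112091,  16.64149743]), np.float64(7.424803370104589), np.float64(1.017731987828093))
die (array([528.1566925 , -71.60771656]), np.float64(8.701852198008758), np.float64(1.001467268003579)) [[525.89843658 -53.33076993]
 [530.99439166 -89.18527385]]
mat (((516.2457885742188, 345.71954345703125), (119.50575256347656, 268.8499755859375), 85.57196044921875), 9466)
posts [[656.61787229 151.40627208]
 [687.41562741 -81.19789028]]
```

```bash
cat > go.py <<'E'
# usage: go.py x y z yaw (mm,deg) ... ; chained targets; prints tool-frame shift/turn of each from the previous one
import sys,json,math,os
S=json.load(open("cmd.json")) if os.path.exists("cmd.json") else [232,471,405,63.77]
a=list(map(float,sys.argv[1:]))
for i in range(0,len(a),4):
    x,y,z,w=a[i:i+4];c,s=math.cos(math.radians(S[3])),math.sin(math.radians(S[3]))
    dx,dy,dz=x-S[0],y-S[1],z-S[2];r=round(-math.radians(w-S[3]),3)
    t=[round((c*dx+s*dy)/1e3,4),round((s*dx-c*dy)/1e3,4),round(-dz/1e3,4)]
    print(a[i:i+4],"->",t,"rz",r,"rows",round(max(math.dist((0,0,0),t)/.0417,abs(math.degrees(r))/7.16),1))
    S=[S[0]+(c*t[0]+s*t[1])*1e3,S[1]+(s*t[0]-c*t[1])*1e3,S[2]-t[2]*1e3,S[3]-math.degrees(r)]
json.dump(S,open("cmd.json","w"))
E
python3 go.py 512 98 330 7  512 98 207 7  512 98 330 7  601 340 330 7  601 340 183 7 601 340 330 7 514 16 330 7
```

```text
[512.0, 98.0, 330.0, 7.0] -> [-0.2108, 0.416, 0.075] rz 0.991 rows 11.3
[512.0, 98.0, 207.0, 7.0] -> [-0.0, 0.0, 0.123] rz -0.0 rows 2.9
[512.0, 98.0, 330.0, 7.0] -> [-0.0, 0.0, -0.123] rz -0.0 rows 2.9
[601.0, 340.0, 330.0, 7.0] -> [0.1178, -0.2293, -0.0] rz -0.0 rows 6.2
[601.0, 340.0, 183.0, 7.0] -> [-0.0, -0.0, 0.147] rz -0.0 rows 3.5
[601.0, 340.0, 330.0, 7.0] -> [-0.0, -0.0, -0.147] rz -0.0 rows 3.5
[514.0, 16.0, 330.0, 7.0] -> [-0.1258, 0.311, -0.0] rz -0.0 rows 8.0
```

Request:
drive_tool(series=[-0.02,0.04,0,0.09,0,0,-0.2108,0.416,0.075,0,0,0.991], jaw=80)

```text
time_s: 0.27
eef_pos: [0.2812, 0.4057, 0.3978]
tool_rot: [-175.2, 0.2, 57.1]
ft_force: [2.4, -1.0, 0.2]
finger_gap: 0.798
```

Request:
drive_tool(series=[0,0,0,0,0,0,0,0,0,0,0,0,0,0,0,0,0,0])

```text
time_s: 0.52
eef_pos: [0.2819, 0.4049, 0.3974]
tool_rot: [-175.4, 0.3, 56.6]
ft_force: [0.4, 0.2, 0.6]
finger_gap: 0.799
```

Run:
```python
from h import *
from scipy.spatial.transform import Rotation as R
s=arm.observe();print(s["eef_pos"],s["tool_rot"],s["joint_vel"])
A=R.from_euler("xyz",s["tool_rot"],degrees=True);B=R.from_euler("xyz",[180,0,7],degrees=True)
print(A.inv().apply(np.array([.512,.098,.330])-s["eef_pos"]),(A.inv()*B).as_rotvec())
```

```text
[0.28193148 0.40488813 0.39741776] [-175.43859581    0.28746089   56.62633484] [ 1.47845805  0.18892455  0.59952246  0.01849414  0.22078255 -0.15232651]
[-0.12938265  0.36521865  0.03914683] [-0.07239726  0.03917331  0.86547211]
```

Request:
drive_tool(series=[-0.1294,0.3652,0.039,-0.072,0.039,0.865,-0.1294,0.3652,0.039,-0.072,0.039,0.865,-0.1294,0.3652,0.039,-0.072,0.039,0.865,-0.1294,0.3652,0.039,-0.072,0.039,0.865,-0.1294,0.3652,0.039,-0.072,0.039,0.865,-0.1294,0.3652,0.039,-0.072,0.039,0.865,-0.1294,0.3652,0.039,-0.072,0.039,0.865,-0.1294,0.3652,0.039,-0.072,0.039,0.865,-0.1294,0.3652,0.039,-0.072,0.039,0.865,-0.1294,0.3652,0.039,-0.072,0.039,0.865,-0.1294,0.3652,0.039,-0.072,0.039,0.865,-0.1294,0.3652,0.039,-0.072,0.039,0.865])

```text
time_s: 1.52
eef_pos: [0.512, 0.0986, 0.33]
tool_rot: [-180.0, 0.1, 7.0]
ft_force: [0.2, 1.1, 0.3]
finger_gap: 0.799
```

Request:
drive_tool(series=[0,0,0,0,0,0,0,0,0,0,0,0])

```text
time_s: 1.68
eef_pos: [0.5113, 0.0996, 0.3306]
tool_rot: [-180.0, -0.0, 7.2]
ft_force: [-1.3, 0.1, 0.2]
finger_gap: 0.799
```

Run:
```python
from h import *
s=arm.observe();print(s["eef_pos"],s["tool_rot"],s["joint_positions"])
cv2.imwrite("pics/s1.png",cv2.resize(viewer.camera("side")[80:320,220:460],None,fx=2.5,fy=2.5)[:,:,::-1])
```

```text
[0.51130336 0.09961591 0.33060489] [-1.79975405e+02 -1.68927756e-03  7.17270289e+00] [ 2.97278930e+00  1.93356944e+01 -1.66888027e+01  5.39756194e+01
  2.46530781e-02  8.58000860e+01]
```

View pics/s1.png

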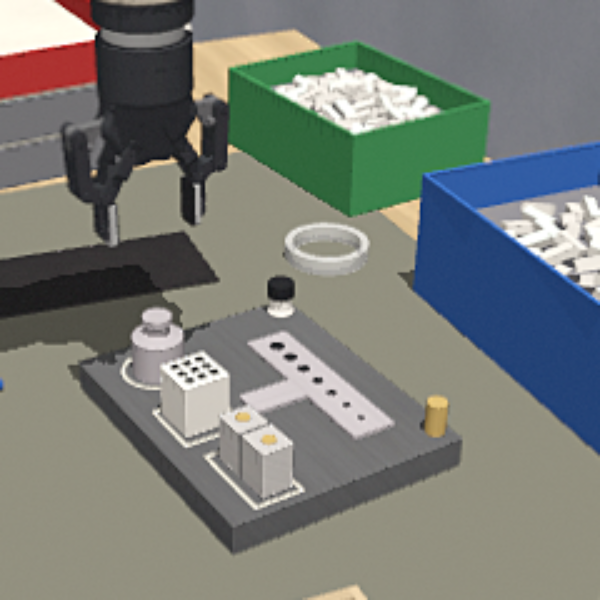

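```bash
echo "[511.3,99.6,330.6,7.1]">cmd.json; python3 go.py 512 98.5 207 7
```

```text
[512.0, 98.5, 207.0, 7.0] -> [0.0006, 0.0012, 0.1236] rz 0.002 rows 3.0
```

Request:
drive_tool(series=[0.001,0.001,0.03,0,0,0,0.001,0.001,0.065,0,0,0,0.001,0.001,0.095,0,0,0,0.001,0.001,0.112,0,0,0,0.001,0.001,0.12,0,0,0,0.001,0.001,0.1235,0,0,0,0.001,0.001,0.1235,0,0,0])

```text
time_s: 2.32
eef_pos: [0.5131, 0.0978, 0.207]
tool_rot: [-180.0, -0.0, 7.1]
ft_force: [-0.1, 0.5, 1.0]
finger_gap: 0.798
```

Request:
drive_tool(series=[0,0,0,0,0,0,0,0,0,0,0,0,0,0,0,0,0,0,0,0,0,0,0,0,0,0,0,0,0,0,0,0,0,0,0,0], jaw=0, grip_force=40)

```text
time_s: 2.82
eef_pos: [0.5135, 0.0974, 0.2083]
tool_rot: [-180.0, -0.1, 7.1]
ft_force: [-1.9, 1.3, 5.4]
finger_gap: 0.526
```

Request:
drive_tool(series=[0,0,-0.01,0,0,0,0,0,-0.03,0,0,0,0,0,-0.06,0,0,0,0,0,-0.09,0,0,0,0,0,-0.115,0,0,0,0,0,-0.123,0,0,0,0,0,-0.123,0,0,0])

```text
time_s: 3.4
eef_pos: [0.5138, 0.0972, 0.3323]
tool_rot: [180.0, -0.3, 7.0]
ft_force: [1.3, -0.4, -5.5]
finger_gap: 0.523
```

Request:
drive_tool(series=[0.01,-0.02,0,0,0,0,0.025,-0.05,0,0,0,0,0.042,-0.083,0,0,0,0,0.06,-0.118,0,0,0,0,0.078,-0.152,0,0,0,0,0.095,-0.186,0,0,0,0,0.108,-0.212,0,0,0,0,0.115,-0.227,0,0,0,0,0.1165,-0.2293,0,0,0,0,0.1165,-0.2293,0,0,0,0])

```text
time_s: 4.23
eef_pos: [0.6001, 0.3398, 0.3271]
tool_rot: [180.0, 0.2, 7.1]
ft_force: [-0.8, -0.7, -4.8]
finger_gap: 0.529
```

Request:
drive_tool(series=[0,0,0.03,0,0,0,0,0,0.065,0,0,0,0,0,0.1,0,0,0,0,0,0.125,0,0,0,0,0,0.135,0,0,0,0,0,0.14,0,0,0,0,0,0.143,0,0,0,0,0,0.145,0,0,0,0,0,0.145,0,0,0])

```text
time_s: 4.98
eef_pos: [0.6012, 0.3391, 0.1862]
tool_rot: [-180.0, -0.1, 7.0]
ft_force: [-0.5, -0.3, -5.4]
finger_gap: 0.525
```

Request:
drive_tool(series=[0,0,0.0015,0,0,0,0,0,0.003,0,0,0,0,0,0.004,0,0,0,0,0,0.004,0,0,0])

```text
time_s: 5.32
eef_pos: [0.601, 0.3393, 0.1824]
tool_rot: [-180.0, -0.1, 7.0]
ft_force: [-1.8, -0.8, 4.7]
finger_gap: 0.522
```

Request:
drive_tool(series=[0,0,0,0,0,0,0,0,0,0,0,0,0,0,0,0,0,0,0,0,0,0,0,0,0,0,-0.005,0,0,0,0,0,-0.03,0,0,0,0,0,-0.07,0,0,0,0,0,-0.11,0,0,0,0,0,-0.138,0,0,0,0,0,-0.147,0,0,0,0,0,-0.147,0,0,0], jaw=78)

```text
time_s: 6.23
eef_pos: [0.6014, 0.3394, 0.3315]
tool_rot: [-179.9, -0.3, 7.0]
ft_force: [0.8, 0.8, -0.8]
finger_gap: 0.776
```

Request:
drive_tool(series=[-0.012,0.03,0,0,0,0,-0.027,0.066,0,0,0,0,-0.042,0.104,0,0,0,0,-0.057,0.141,0,0,0,0,-0.072,0.178,0,0,0,0,-0.087,0.215,0,0,0,0,-0.102,0.252,0,0,0,0,-0.116,0.287,0,0,0,0,-0.123,0.304,0,0,0,0,-0.1257,0.31,0,0,0,0,-0.1257,0.31,0,0,0,0,-0.1257,0.31,0,0,0,0])

```text
time_s: 7.23
eef_pos: [0.5138, 0.0164, 0.327]
tool_rot: [-180.0, 0.1, 7.0]
ft_force: [0.0, 0.2, 1.1]
finger_gap: 0.778
```

Run:
```python
from h import *
s=arm.observe();print(s["eef_pos"],s["tool_rot"])
im=viewer.camera("top")[:,:,::-1];cv2.imwrite("pics/t2.png",im)
cv2.imwrite("pics/t2c.png",cv2.resize(im[160:360,80:400],None,fx=2.5,fy=2.5))
```

```text
[0.51376723 0.01637075 0.32703662] [-1.79950519e+02  5.93616985e-02  7.01441309e+00]
```

View pics/t2c.png

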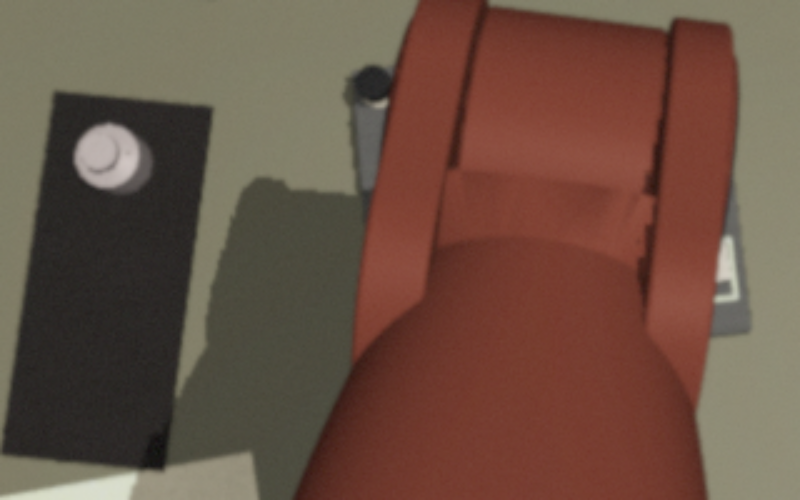

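Request:
drive_tool(series=[0,0,0.03,0,0,0,0,0,0.065,0,0,0,0,0,0.09,0,0,0,0,0,0.106,0,0,0,0,0,0.112,0,0,0,0,0,0.114,0,0,0,0,0,0.114,0,0,0])

```text
time_s: 7.87
eef_pos: [0.5141, 0.0168, 0.2138]
tool_rot: [-180.0, 0.0, 7.1]
ft_force: [-0.6, 0.3, 0.8]
finger_gap: 0.778
```

Request:
drive_tool(series=[0,0,0,0,0,0,0,0,0,0,0,0,0,0,0,0,0,0,0,0,0,0,0,0,0,0,0,0,0,0,0,0,0,0,0,0], jaw=0, grip_force=40)

```text
time_s: 8.37
eef_pos: [0.5145, 0.016, 0.2151]
tool_rot: [-180.0, -0.1, 7.0]
ft_force: [-0.3, 1.5, 6.9]
finger_gap: 0.489
```

Request:
drive_tool(series=[0,0,-0.01,0,0,0,0,0,-0.03,0,0,0,0,0,-0.06,0,0,0,0,0,-0.09,0,0,0,0,0,-0.11,0,0,0,0,0,-0.118,0,0,0,0,0,-0.118,0,0,0,0,0,-0.118,0,0,0])

```text
time_s: 9.03
eef_pos: [0.5136, 0.016, 0.3315]
tool_rot: [-180.0, -0.0, 7.0]
ft_force: [-0.1, 0.2, -2.0]
finger_gap: 0.489
```

Request:
drive_tool(series=[0.002,-0.018,0,0,0,0,0.006,-0.05,0,0,0,0,0.011,-0.088,0,0,0,0,0.016,-0.126,0,0,0,0,0.021,-0.164,0,0,0,0,0.026,-0.202,0,0,0,0,0.031,-0.24,0,0,0,0,0.036,-0.277,0,0,0,0,0.039,-0.301,0,0,0,0,0.0413,-0.313,0,0,0,0,0.0413,-0.3163,0,0,0,0,0.0413,-0.3163,0,0,0,0])

```text
time_s: 10.03
eef_pos: [0.5157, 0.3349, 0.3304]
tool_rot: [179.9, 0.1, 7.1]
ft_force: [-0.8, 0.4, -0.8]
finger_gap: 0.484
```

Request:
drive_tool(series=[0,0,0.03,0,0,0,0,0,0.065,0,0,0,0,0,0.1,0,0,0,0,0,0.122,0,0,0,0,0,0.132,0,0,0,0,0,0.137,0,0,0,0,0,0.139,0,0,0,0,0,0.139,0,0,0,0,0,0.139,0,0,0])

```text
time_s: 10.78
eef_pos: [0.5168, 0.335, 0.1943]
tool_rot: [-180.0, -0.1, 7.0]
ft_force: [0.6, -0.2, -0.7]
finger_gap: 0.489
```

Request:
drive_tool(series=[0,0,0.002,0,0,0,0,0,0.004,0,0,0,0,0,0.0055,0,0,0,0,0,0.0065,0,0,0,0,0,0.0065,0,0,0])

```text
time_s: 11.2
eef_pos: [0.5164, 0.3352, 0.189]
tool_rot: [-180.0, -0.1, 7.1]
ft_force: [-5.4, -3.9, 24.2]
finger_gap: 0.492
```

Request:
drive_tool(series=[0,0,0,0,0,0,0,0,0,0,0,0,0,0,0,0,0,0,0,0,0,0,0,0,0,0,-0.005,0,0,0,0,0,-0.03,0,0,0,0,0,-0.07,0,0,0,0,0,-0.11,0,0,0,0,0,-0.135,0,0,0,0,0,-0.142,0,0,0,0,0,-0.142,0,0,0], jaw=75)

```text
time_s: 12.12
eef_pos: [0.5168, 0.3353, 0.3309]
tool_rot: [-179.9, -0.2, 7.0]
ft_force: [-0.1, -0.3, 0.3]
finger_gap: 0.752
```

Request:
drive_tool(series=[-0.003,0.03,0,0,0,0,-0.007,0.07,0,0,0,0,-0.011,0.11,0,0,0,0,-0.015,0.15,0,0,0,0,-0.019,0.19,0,0,0,0,-0.023,0.23,0,0,0,0,-0.027,0.27,0,0,0,0,-0.031,0.31,0,0,0,0,-0.035,0.35,0,0,0,0,-0.0375,0.385,0,0,0,0,-0.0387,0.4,0,0,0,0,-0.0387,0.4048,0,0,0,0])

```text
time_s: 13.12
eef_pos: [0.5267, -0.0742, 0.3265]
tool_rot: [-180.0, 0.1, 6.8]
ft_force: [-0.7, 0.1, -0.5]
finger_gap: 0.752
```

Run:
```python
from h import *
s=arm.observe();print(s["eef_pos"],s["tool_rot"])
im=viewer.camera("side")[:,:,::-1];cv2.imwrite("pics/s3.png",im)
cv2.imwrite("pics/s3c.png",cv2.resize(im[100:300,170:430],None,fx=3,fy=3))
```

```text
[ 0.52670063 -0.07421513  0.32650066] [-1.79964942e+02  1.47060417e-01  6.83787241e+00]
```

View pics/s3c.png

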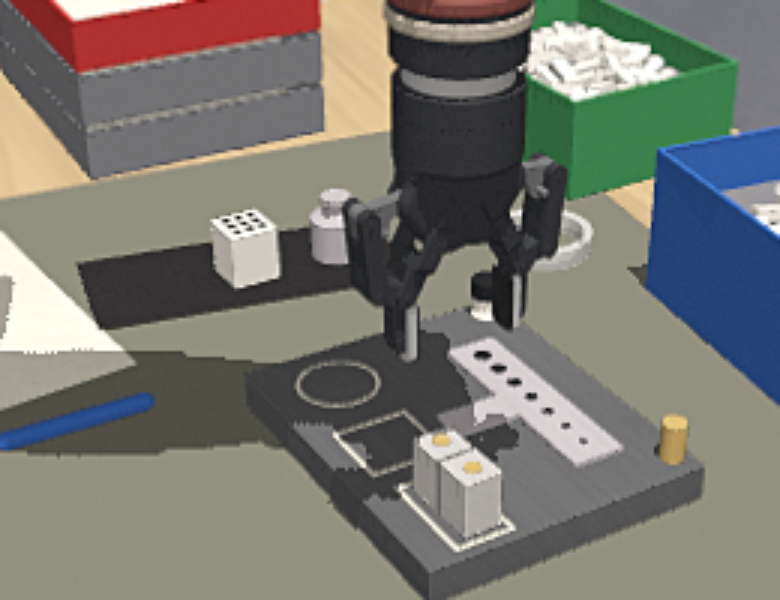

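Request:
drive_tool(series=[0,0,0.03,0,0,0,0,0,0.065,0,0,0,0,0,0.09,0,0,0,0,0,0.106,0,0,0,0,0,0.115,0,0,0,0,0,0.118,0,0,0,0,0,0.119,0,0,0])

```text
time_s: 13.75
eef_pos: [0.5271, -0.0707, 0.2088]
tool_rot: [-180.0, 0.1, 7.1]
ft_force: [-0.3, -0.2, 1.1]
finger_gap: 0.752
```

Request:
drive_tool(series=[0,0,0,0,0,0,0,0,0,0,0,0,0,0,0,0,0,0,0,0,0,0,0,0,0,0,0,0,0,0,0,0,0,0,0,0,0,0,0,0,0,0], jaw=0, grip_force=40)

```text
time_s: 14.33
eef_pos: [0.5278, -0.0716, 0.2104]
tool_rot: [180.0, -0.1, 7.0]
ft_force: [-0.8, 0.2, 6.9]
finger_gap: 0.327
```

Request:
drive_tool(series=[0,0,-0.01,0,0,0,0,0,-0.03,0,0,0,0,0,-0.06,0,0,0,0,0,-0.09,0,0,0,0,0,-0.11,0,0,0,0,0,-0.12,0,0,0,0,0,-0.12,0,0,0,0,0,-0.12,0,0,0])

```text
time_s: 15.0
eef_pos: [0.5271, -0.0715, 0.329]
tool_rot: [-180.0, -0.0, 7.0]
ft_force: [-0.1, 0.2, -2.5]
finger_gap: 0.323
```

Request:
drive_tool(series=[-0.002,-0.018,0,0,0,0,-0.006,-0.05,0,0,0,0,-0.01,-0.09,0,0,0,0,-0.014,-0.13,0,0,0,0,-0.018,-0.17,0,0,0,0,-0.023,-0.21,0,0,0,0,-0.027,-0.25,0,0,0,0,-0.031,-0.29,0,0,0,0,-0.036,-0.33,0,0,0,0,-0.04,-0.37,0,0,0,0,-0.043,-0.4,0,0,0,0,-0.0453,-0.415,0,0,0,0])

```text
time_s: 16.0
eef_pos: [0.4297, 0.3377, 0.3273]
tool_rot: [180.0, 0.2, 7.2]
ft_force: [-1.0, -1.0, -2.7]
finger_gap: 0.322
```

Request:
drive_tool(series=[0,-0.005,0.02,0,0,0,0,-0.005,0.055,0,0,0,0,-0.005,0.09,0,0,0,0,-0.005,0.118,0,0,0,0,-0.005,0.132,0,0,0,0,-0.005,0.138,0,0,0,0,-0.005,0.14,0,0,0,0,-0.005,0.14,0,0,0,0,-0.005,0.14,0,0,0])

```text
time_s: 16.75
eef_pos: [0.4312, 0.3399, 0.19]
tool_rot: [-180.0, -0.1, 7.0]
ft_force: [0.6, 0.2, -2.7]
finger_gap: 0.328
```

Request:
drive_tool(series=[0,0,0.002,0,0,0,0,0,0.004,0,0,0,0,0,0.0055,0,0,0,0,0,0.006,0,0,0,0,0,0.006,0,0,0])

```text
time_s: 17.17
eef_pos: [0.4311, 0.3399, 0.1844]
tool_rot: [-180.0, -0.1, 7.0]
ft_force: [-2.3, -1.4, 8.5]
finger_gap: 0.325
```

Request:
drive_tool(series=[0,0,0,0,0,0,0,0,0,0,0,0,0,0,0,0,0,0,0,0,0,0,0,0,0,0,-0.005,0,0,0,0,0,-0.03,0,0,0,0,0,-0.07,0,0,0,0,0,-0.11,0,0,0,0,0,-0.14,0,0,0,0,0,-0.147,0,0,0,0,0,-0.147,0,0,0], jaw=70)

```text
time_s: 18.08
eef_pos: [0.4316, 0.3402, 0.3331]
tool_rot: [-179.9, -0.3, 7.0]
ft_force: [0.3, -0.1, 0.0]
finger_gap: 0.7
```

Run:
```python
from h import *
s=arm.observe();print(s["eef_pos"],s["tool_rot"])
im=viewer.camera("top")[:,:,::-1];cv2.imwrite("pics/t4.png",im)
a=cv2.resize(im[165:315,200:400],None,fx=4,fy=4,interpolation=cv2.INTER_CUBIC);cv2.imwrite("pics/t4a.png",a)
cv2.imwrite("pics/t4b.png",cv2.resize(im[250:325,420:570],None,fx=5,fy=5,interpolation=cv2.INTER_CUBIC))
```

```text
[0.43160118 0.3402022  0.33313749] [-179.87426355   -0.26655759    7.04117662]
```

View pics/t4a.png

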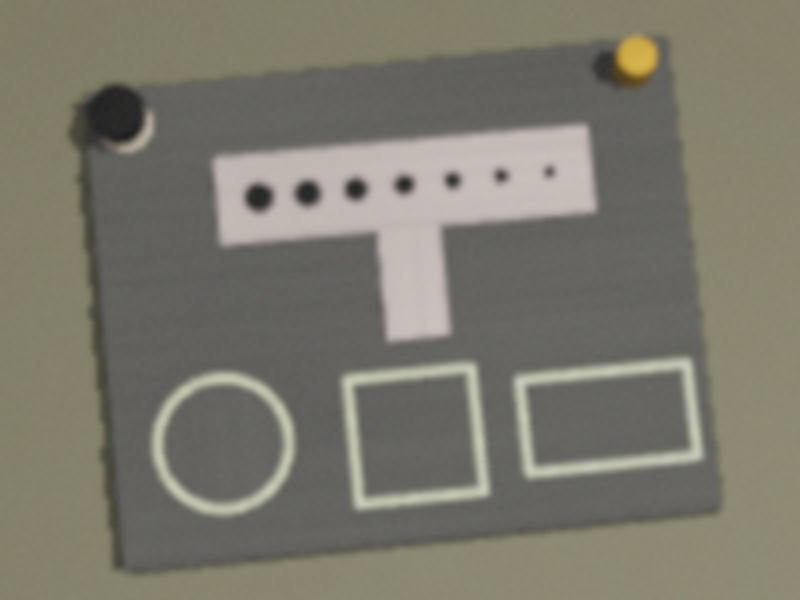

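View pics/t4b.png

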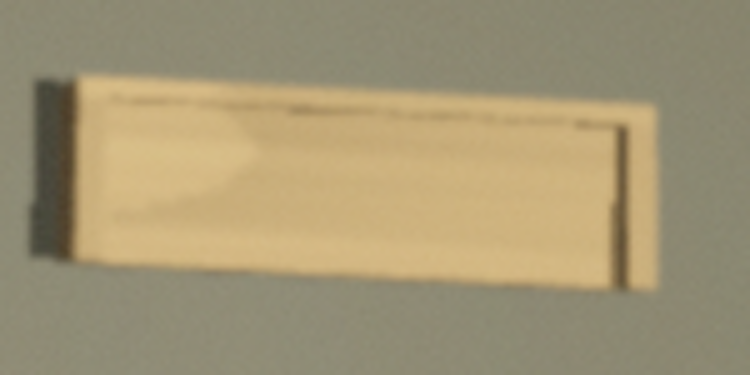

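Run:
```python
from m import *
im=cv2.imread("pics/t4.png");hsv=cv2.cvtColor(im,cv2.COLOR_BGR2HSV)
q=np.array([(77,75),(655,104),(656,290),(76,263)])/5+[419.6,249.6]
print("rest",kab([(33,105),(33,-105),(-33,-105),(-33,105)],1000*unp("top",q,.033)),1000*unp("top",q,.033).round(1))
g=im.min(2);m=np.zeros_like(g);m[255:297,234:380]=g[255:297,234:380]>120
k,l,s,c=cv2.connectedComponentsWithStats(m)
C3=[]
for i in range(1,k):
    if s[i,4]>60:
        ys,xs=np.nonzero(l==i);w=1000*unp("top",np.c_[xs,ys],.03).astype(np.float32);r=cv2.minAreaRect(w)
        print(s[i],w.mean(0),r)
```

```text
rest (array([ 500.71720123, -326.38380432]), np.float64(-1.5768134973576537), np.float64(1.0033179303774036)) [[ 500. -200.]
 [ 500. -400.]
 [ 500. -400.]
 [ 500. -200.]]
[285 255  38  38 443] [516.62604   14.806919] ((516.8115844726562, 14.987686157226562), (62.360191345214844, 62.27210998535156), 7.2880425453186035)
[328 255  48  30 468] [526.12354 -71.11749] ((526.6524658203125, -71.43844604492188), (48.58127212524414, 82.54679107666016), 6.875617027282715)
[238 258  36  36 358] [510.93933 100.52953] ((511.3372497558594, 100.641845703125), (62.73398208618164, 62.7466926574707), 1.2529017925262451)
```

```bash
echo "[431.4,340,331.5,7.0]">cmd.json; python3 go.py 673 27 270 96.5
```

```text
[673.0, 27.0, 270.0, 96.5] -> [0.2017, 0.3401, 0.0615] rz -1.562 rows 12.5
```

Request:
drive_tool(series=[0.014,0.024,0.004,0,0,-0.11,0.031,0.052,0.01,0,0,-0.235,0.048,0.081,0.015,0,0,-0.36,0.065,0.11,0.02,0,0,-0.485,0.082,0.138,0.025,0,0,-0.61,0.099,0.167,0.03,0,0,-0.735,0.116,0.195,0.035,0,0,-0.86,0.133,0.224,0.04,0,0,-0.985,0.15,0.253,0.045,0,0,-1.11,0.167,0.281,0.05,0,0,-1.235,0.184,0.31,0.055,0,0,-1.36,0.196,0.33,0.0597,0,0,-1.48], jaw=70)

```text
time_s: 19.13
eef_pos: [0.6664, 0.0337, 0.2676]
tool_rot: [-179.8, 0.0, 92.1]
ft_force: [-0.2, -0.0, -0.2]
finger_gap: 0.7
```

Request:
drive_tool(series=[0,0,0,0,0,0,0,0,0,0,0,0])

```text
time_s: 19.3
eef_pos: [0.6653, 0.0351, 0.2676]
tool_rot: [-179.8, -0.0, 91.7]
ft_force: [-0.5, 0.7, 0.5]
finger_gap: 0.701
```

Run:
```python
from h import *
from scipy.spatial.transform import Rotation as R
s=arm.observe();print(s["eef_pos"],s["tool_rot"])
A=R.from_euler("xyz",s["tool_rot"],degrees=True);B=R.from_euler("xyz",[180,0,96.5],degrees=True)
print(A.inv().apply(np.array([.673,.027,.270])-s["eef_pos"]),(A.inv()*B).as_rotvec())
```

```text
[0.66532169 0.03511377 0.26761228] [-1.79755697e+02 -3.55309206e-02  9.16567598e+01]
[-0.00833089  0.00743025 -0.00242459] [-0.00423514 -0.00079998 -0.08452904]
```

Request:
drive_tool(series=[-0.005,0.004,0,0,0,-0.05,-0.0083,0.0074,0.015,0,0,-0.0845,-0.0083,0.0074,0.03,0,0,-0.0845,-0.0083,0.0074,0.045,0,0,-0.0845,-0.0083,0.0074,0.054,0,0,-0.0845,-0.0083,0.0074,0.058,0,0,-0.0845,-0.0083,0.0074,0.058,0,0,-0.0845])

```text
time_s: 19.88
eef_pos: [0.6725, 0.029, 0.2113]
tool_rot: [-179.9, -0.0, 96.7]
ft_force: [-0.3, 0.6, -0.1]
finger_gap: 0.701
```

Request:
drive_tool(series=[0,0,0.001,0,0,0,0,0,0.002,0,0,0,0,0,0.003,0,0,0,0,0,0.004,0,0,0,0,0,0.004,0,0,0])

```text
time_s: 20.3
eef_pos: [0.6735, 0.0282, 0.2088]
tool_rot: [180.0, -0.0, 96.7]
ft_force: [-0.9, -0.1, -0.4]
finger_gap: 0.701
```

Run:
```python
from h import *
s=arm.observe();print(s["eef_pos"],s["tool_rot"])
im=viewer.camera("side")[:,:,::-1];cv2.imwrite("pics/s5.png",im)
cv2.imwrite("pics/s5c.png",cv2.resize(im[180:300,250:410],None,fx=5,fy=5,interpolation=cv2.INTER_CUBIC))
```

```text
[0.67352385 0.02821261 0.20876324] [ 1.79982982e+02 -7.31497798e-03  9.66732242e+01]
```

View pics/s5c.png

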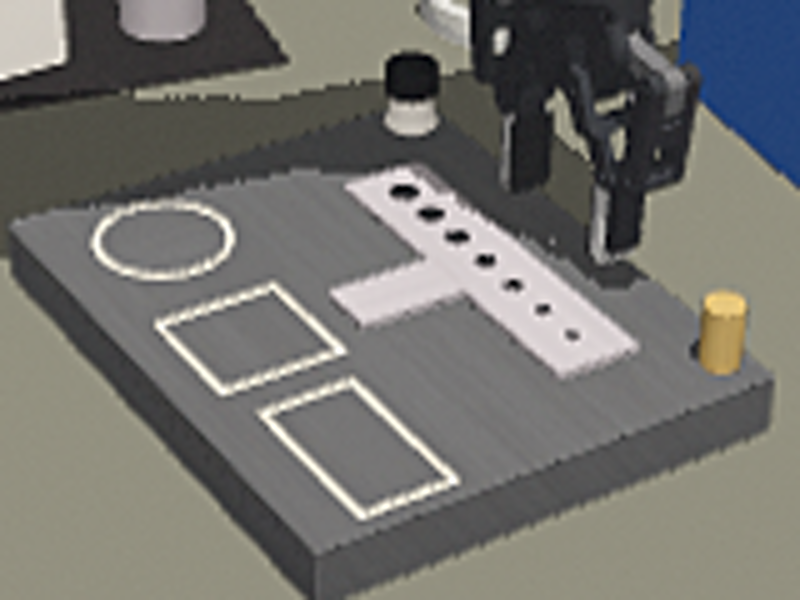

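Request:
drive_tool(series=[0,0,0.002,0,0,0,0,0,0.004,0,0,0,0,0,0.005,0,0,0,0,0,0.006,0,0,0,0,0,0.006,0,0,0])

```text
time_s: 20.77
eef_pos: [0.6734, 0.0282, 0.2022]
tool_rot: [-180.0, -0.0, 96.7]
ft_force: [0.6, 0.9, -0.9]
finger_gap: 0.703
```

Request:
drive_tool(series=[0,0,0.001,0,0,0,0,0,0.002,0,0,0,0,0,0.003,0,0,0,0,0,0.003,0,0,0])

```text
time_s: 21.1
eef_pos: [0.6734, 0.0282, 0.1993]
tool_rot: [-180.0, -0.0, 96.7]
ft_force: [0.3, -0.2, 0.0]
finger_gap: 0.702
```

Request:
drive_tool(series=[0,0,0.001,0,0,0,0,0,0.002,0,0,0,0,0,0.0025,0,0,0,0,0,0.0025,0,0,0])

```text
time_s: 21.43
eef_pos: [0.6735, 0.0282, 0.1984]
tool_rot: [180.0, 0.0, 96.7]
ft_force: [-4.9, 0.6, 13.8]
finger_gap: 0.7
```

Request:
drive_tool(series=[0,0,0.001,0,0,0,0,0,0.002,0,0,0,0,0,0.002,0,0,0])

```text
time_s: 21.68
eef_pos: [0.6734, 0.0283, 0.1983]
tool_rot: [179.9, 0.0, 96.7]
ft_force: [-11.7, 0.9, 29.1]
finger_gap: 0.699
```

Request:
drive_tool(series=[0,0,-0.002,0,0,0,0,0,-0.0042,0,0,0,0,-0.005,-0.0042,0,0,0,0,-0.013,-0.0042,0,0,0,0,-0.023,-0.0042,0,0,0,0,-0.035,-0.0042,0,0,0,0,-0.047,-0.0042,0,0,0,0,-0.059,-0.0042,0,0,0,0,-0.071,-0.0042,0,0,0,0,-0.082,-0.0042,0,0,0,0,-0.088,-0.0042,0,0,0,0,-0.09,-0.0042,0,0,0])

```text
time_s: 22.68
eef_pos: [0.5831, 0.0177, 0.1991]
tool_rot: [-180.0, -0.0, 96.7]
ft_force: [1.2, -0.9, 0.1]
finger_gap: 0.703
```

Run:
```python
from h import *
s=arm.observe();print(s["eef_pos"],s["tool_rot"])
im=viewer.camera("side")[:,:,::-1];cv2.imwrite("pics/s6.png",im)
cv2.imwrite("pics/s6c.png",cv2.resize(im[180:300,250:410],None,fx=5,fy=5,interpolation=cv2.INTER_CUBIC))
```

```text
[0.58311258 0.01767596 0.19905976] [-1.79951333e+02 -2.05840727e-02  9.66688469e+01]
```

View pics/s6c.png

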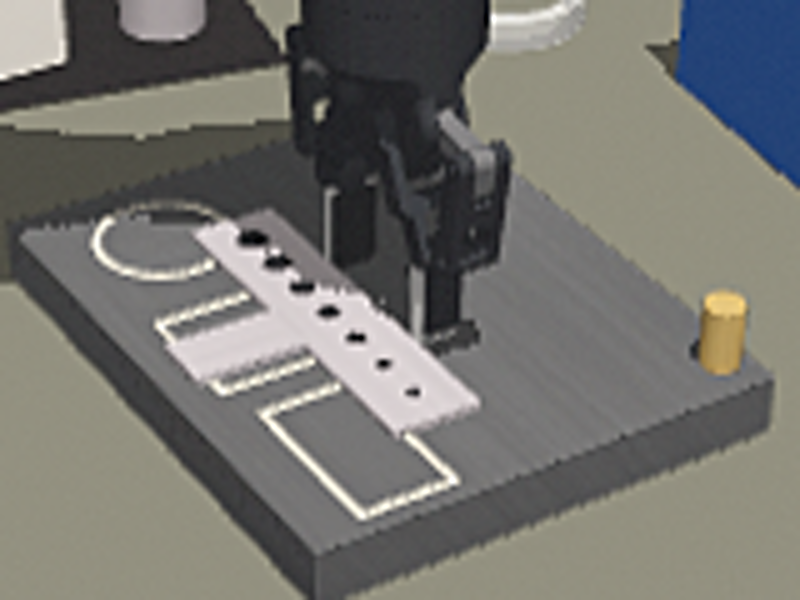

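Run:
```python
from m import *
def pl(w): return (w-np.array([578,23.9]))@rot(6.62)
q=np.array([(167,345),(209,383),(480,405),(403,436)])/5+[249.6,179.6]
w=1000*unp("side",q,.034);print(w.round(1),pl(w).round(1))
q=np.array([(315,553),(14,228)])/5+[249.6,179.6]
print(pl(1000*unp("side",q,.03)).round(1),"expected -110,+-135")
```

```text
[[483.7  22.2]
 [489.5  -9.9]
 [582.7 -68. ]
 [545.8 -74.2]] [[-93.9   9.2]
 [-91.8 -23.4]
 [ -6.  -91.9]
 [-43.3 -93.7]]
[[-106.8 -134.1]
 [-107.8  130. ]] expected -110,+-135
```

Request:
drive_tool(series=[0,-0.004,0,0,0,0,0,-0.012,0,0,0,0,0,-0.022,0,0,0,0,0,-0.033,0,0,0,0,0,-0.043,0,0,0,0,0,-0.051,0,0,0,0,0,-0.055,0,0,0,0,0,-0.056,0,0,0,0,0,-0.056,0,0,0,0,0,-0.051,0,0,0,0,0,-0.051,0,0,0])

```text
invalid input
```

Request:
drive_tool(series=[0,0,-0.02,0,0,0,0,0,-0.06,0,0,0,0,0.03,-0.1,0,0,0,0,0.03,-0.12,0,0,0,0,0.03,-0.13,0,0,0,0,0.03,-0.13,0,0,0])

```text
time_s: 23.23
eef_pos: [0.6152, 0.0212, 0.3317]
tool_rot: [179.7, 0.0, 96.7]
ft_force: [0.5, 0.4, -0.8]
finger_gap: 0.7
```

Run:
```python
from h import *
s=arm.observe();print(s["eef_pos"],s["tool_rot"])
im=viewer.camera("side")[:,:,::-1];cv2.imwrite("pics/s7.png",im)
cv2.imwrite("pics/s7c.png",cv2.resize(im[180:300,240:400],None,fx=5,fy=5,interpolation=cv2.INTER_CUBIC))
```

```text
[0.61519162 0.02121091 0.33172174] [1.79742723e+02 4.69966732e-02 9.66879228e+01]
```

View pics/s7c.png

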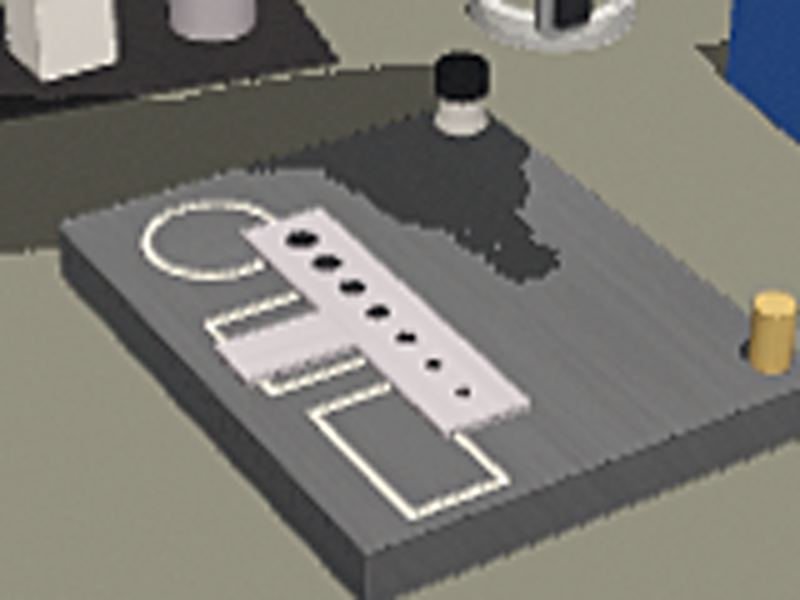

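Request:
drive_tool(series=[0,0,0.03,0,0,0,0,0,0.065,0,0,0,0,0,0.1,0,0,0,0,0,0.12,0,0,0,0,0,0.128,0,0,0,0,0,0.13,0,0,0,0,0,0.13,0,0,0])

```text
time_s: 23.87
eef_pos: [0.6111, 0.0215, 0.1984]
tool_rot: [-179.6, -0.1, 96.7]
ft_force: [-7.6, 0.4, 11.4]
finger_gap: 0.698
```

Request:
drive_tool(series=[0,-0.008,0,0,0,0,0,-0.018,0,0,0,0,0,-0.025,0,0,0,0,0,-0.032,0,0,0,0,0,-0.041,0,0,0,0,0,-0.051,0,0,0,0,0,-0.062,0,0,0,0,0,-0.072,0,0,0,0,0,-0.08,0,0,0,0,0,-0.085,0,0,0,0,0,-0.086,0,0,0,0,0,-0.086,0,0,0,0])

```text
time_s: 24.87
eef_pos: [0.5282, 0.0112, 0.1992]
tool_rot: [-180.0, -0.0, 96.7]
ft_force: [0.2, -0.3, -0.1]
finger_gap: 0.701
```

Request:
drive_tool(series=[0,0.004,0,0,0,0,0,0.006,-0.02,0,0,0,0,0.006,-0.06,0,0,0,0,0.006,-0.1,0,0,0,0,0.006,-0.125,0,0,0,0,0.006,-0.13,0,0,0,0,0.006,-0.13,0,0,0])

```text
time_s: 25.45
eef_pos: [0.5358, 0.0119, 0.3313]
tool_rot: [179.8, 0.0, 96.7]
ft_force: [-0.9, -1.0, -0.1]
finger_gap: 0.699
```

Run:
```python
from h import *
s=arm.observe();print(s["eef_pos"],s["tool_rot"])
im=viewer.camera("side")[:,:,::-1];cv2.imwrite("pics/s8.png",im)
cv2.imwrite("pics/s8c.png",cv2.resize(im[195:315,230:390],None,fx=5,fy=5,interpolation=cv2.INTER_CUBIC))
```

```text
[0.5357569  0.01190733 0.33131856] [1.79751746e+02 4.80065812e-02 9.66866234e+01]
```

View pics/s8c.png

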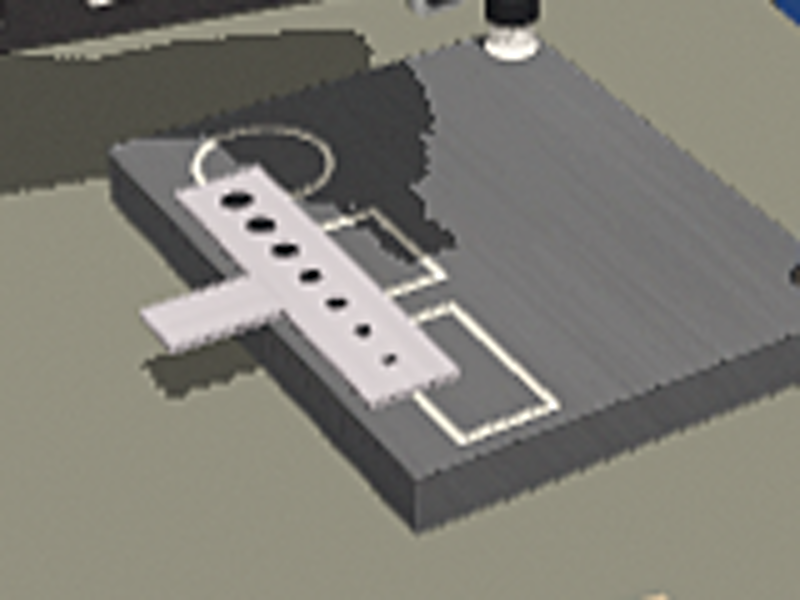

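Run:
```python
from m import *
q=np.array([(258,166),(459,374),(375,403),(177,192),(141,314),(172,349)])/5+[229.6,194.6]
w=1000*unp("side",q,.034);print(w.round(1));print(kab([(20,85),(20,-85),(-20,-85),(-20,85),(-70,14),(-70,-14)],w))
```

```text
[[508.5  98.5]
 [526.6 -74.8]
 [489.6 -78.4]
 [469.2  93.2]
 [426.3  13.8]
 [429.9 -13.7]]
(array([498.5865399 ,   9.14643113]), np.float64(6.622183931650414), np.float64(1.0166504169831674))
```

Request:
drive_tool(series=[0,-0.02,0,0,0,0,0.001,-0.05,0,0,0,0,0.0015,-0.075,0,0,0,0,0.0015,-0.0884,0,0,0,0,0.0015,-0.0884,0.03,0,0,0,0.0015,-0.0884,0.065,0,0,0,0.0015,-0.0884,0.1,0,0,0,0.0015,-0.0884,0.125,0,0,0,0.0015,-0.0884,0.138,0,0,0,0.0015,-0.0884,0.144,0,0,0,0.0015,-0.0884,0.144,0,0,0,0.0015,-0.0884,0.144,0,0,0])

```text
time_s: 26.5
eef_pos: [0.4463, 0.0032, 0.185]
tool_rot: [-179.9, -0.0, 96.7]
ft_force: [-0.2, 0.9, 0.1]
finger_gap: 0.699
```

Request:
drive_tool(series=[0,0,0,0,0,0,0,0,0,0,0,0,0,0,0,0,0,0,0,0,0,0,0,0,0,0,0,0,0,0,0,0,0,0,0,0,0,0,0,0,0,0,0,0,0,0,0,0], jaw=0, grip_force=70)

```text
time_s: 27.17
eef_pos: [0.447, 0.003, 0.1859]
tool_rot: [179.9, 0.0, 96.7]
ft_force: [-0.6, -0.6, 6.8]
finger_gap: 0.302
```

Request:
drive_tool(series=[0,0,-0.005,0,0,0,0,0,-0.015,0,0,0,0,0,-0.03,0,0,0,0,0,-0.05,0,0,0,0,0,-0.07,0,0,0,0,0,-0.08,0,0,0,0,0,-0.08,0,0,0,0,0,-0.08,0,0,0])

```text
time_s: 27.83
eef_pos: [0.4464, 0.0032, 0.2655]
tool_rot: [180.0, -0.0, 96.7]
ft_force: [0.4, -0.5, -1.5]
finger_gap: 0.304
```

Run:
```python
from h import *
s=arm.observe();print(s["eef_pos"],s["tool_rot"],s["ft_force"],s["moment"])
im=viewer.camera("side")[:,:,::-1];cv2.imwrite("pics/s9.png",im)
cv2.imwrite("pics/s9c.png",cv2.resize(im[155:305,210:410],None,fx=4,fy=4,interpolation=cv2.INTER_CUBIC))
```

```text
[0.44641113 0.00317836 0.26547959] [ 1.79959491e+02 -7.10809263e-04  9.66812474e+01] [ 0.42272419 -0.53372106 -1.47940929] [0.01828773 0.0498035  0.04119942]
```

View pics/s9c.png

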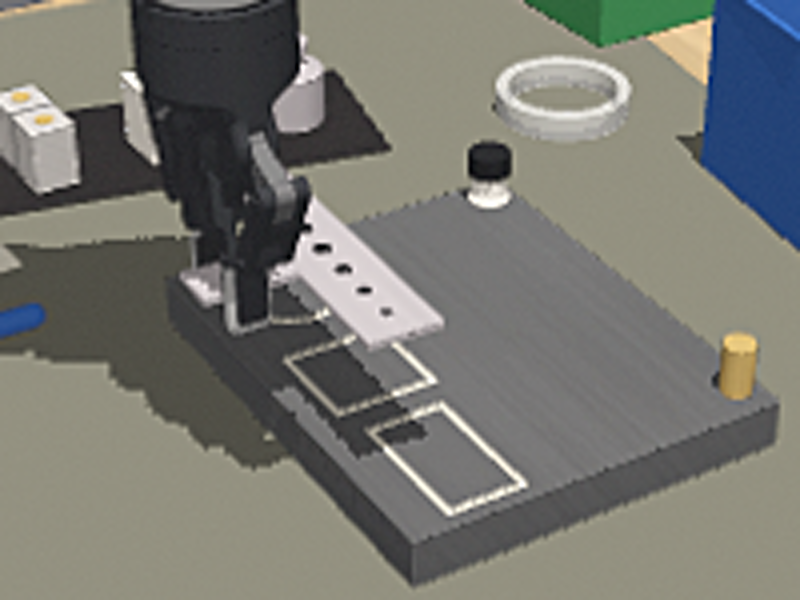

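```bash
python3 - <<'E'
from m import *
q=np.array([(443,320),(375,346)])/4+[209.6,154.6]
w=1000*unp("side",q,.1135);print(w.round(1))
for c in [(497.5,9)]:
    print((np.array([(20,-85),(-20,-85)])@rot(6.6).T+c).round(1))
E
echo "[446.6,3.1,265.5,96.68]">cmd.json
# gauge origin is 50-51 mm ahead of grip along tool y; rest yaw -1.58
python3 - <<'E'
import numpy as np
r=np.array([500.7,-326.4]);a=np.radians(-1.58);print("grip target",r-51*np.array([np.cos(a),np.sin(a)]))
E
```

```text
[[525.4 -71.8]
 [488.1 -78.9]]
[[527.1 -73.1]
 [487.4 -77.7]]
grip target [ 449.71939017 -324.99379193]
```

```bash
python3 go.py 449.7 -325 265.5 88.42
```

```text
[449.7, -325.0, 265.5, 88.42] -> [-0.3262, -0.0351, -0.0] rz 0.144 rows 7.9
```

Request:
drive_tool(series=[-0.015,-0.0015,0,0,0,0.007,-0.045,-0.005,0,0,0,0.02,-0.08,-0.0085,0,0,0,0.035,-0.115,-0.0125,0,0,0,0.051,-0.15,-0.016,0,0,0,0.066,-0.185,-0.02,0,0,0,0.082,-0.22,-0.0235,0,0,0,0.097,-0.255,-0.0275,0,0,0,0.113,-0.285,-0.031,0,0,0,0.126,-0.308,-0.033,0,0,0,0.136,-0.3262,-0.0351,0,0,0,0.144,-0.3262,-0.0351,0,0,0,0.144])

```text
time_s: 28.88
eef_pos: [0.4491, -0.328, 0.2638]
tool_rot: [-180.0, 0.0, 88.2]
ft_force: [-1.1, 0.8, -1.6]
finger_gap: 0.3
```

Request:
drive_tool(series=[0,0,0.01,0,0,0,0,0,0.03,0,0,0,0,0,0.045,0,0,0,0,0,0.05,0,0,0,0,0,0.05,0,0,0,0,0,0.05,0,0,0])

```text
time_s: 29.38
eef_pos: [0.4495, -0.3241, 0.2149]
tool_rot: [-179.9, -0.1, 88.5]
ft_force: [0.6, 0.2, -1.1]
finger_gap: 0.304
```

Run:
```python
from h import *
s=arm.observe();print(s["eef_pos"],s["tool_rot"])
im=viewer.camera("top")[:,:,::-1];cv2.imwrite("pics/t10.png",im);sd=viewer.camera("side")[:,:,::-1];cv2.imwrite("pics/s10.png",sd)
a=cv2.resize(im[220:330,420:570],None,fx=2.65,fy=2.65,interpolation=cv2.INTER_CUBIC)
b=cv2.resize(sd[300:440,300:440],None,fx=2.8,fy=2.8,interpolation=cv2.INTER_CUBIC)
o=np.zeros((400,800,3),np.uint8);o[:a.shape[0],:a.shape[1]]=a;o[:b.shape[0],400:400+b.shape[1]]=b;cv2.imwrite("pics/c10.png",o)
```

```text
[ 0.44946591 -0.32413279  0.21486439] [-1.79944283e+02 -6.24686754e-02  8.84735934e+01]
```

View pics/c10.png

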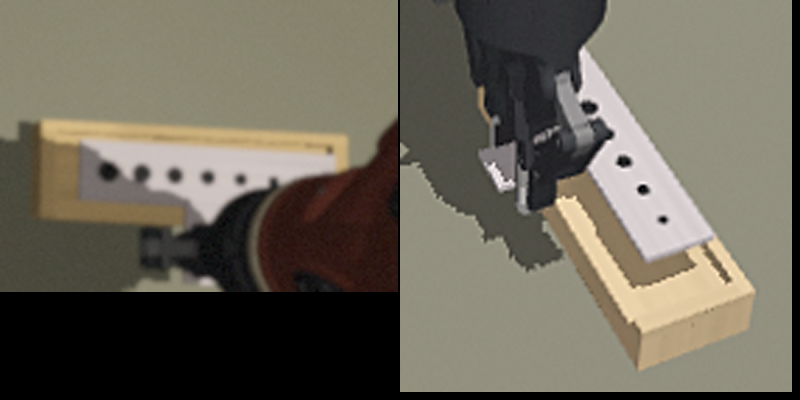

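Run:
```python
from m import *
w=lambda p,z:(1000*unp("top",np.array(p)/2.65+[419.7,219.7],z)).round(1)
print(w([(79,139),(336,153),(79,197)],.063)); print("rest",w([(39,119),(348,133),(39,217)],.033))
r=np.array([500.7,-326.4]);print(np.array([(20,85),(20,-85),(-20,85)])@rot(-1.58).T+r)
print("rest corners exp",np.array([(33,105),(33,-105),(-33,105)])@rot(-1.58).T+r)
```

```text
[[ 521.8 -240.3]
 [ 516.  -411.8]
 [ 483.6 -239.9]]
rest [[ 537.4 -220.6]
 [ 532.2 -433.3]
 [ 471.  -220.1]]
[[ 523.03607613 -241.98377109]
 [ 518.34871589 -411.9191372 ]
 [ 483.05128411 -240.8808628 ]]
rest corners exp [[ 536.58258768 -222.34982027]
 [ 530.79231916 -432.26997841]
 [ 470.60768084 -220.53002159]]
```

Request:
drive_tool(series=[0,0.001,0.01,0,0,0,0,0.001,0.02,0,0,0,0,0.001,0.026,0,0,0,0,0.001,0.029,0,0,0,0,0.001,0.031,0,0,0,0,0.001,0.032,0,0,0,0,0.001,0.032,0,0,0,0,0.001,0.032,0,0,0])

```text
time_s: 30.15
eef_pos: [0.4506, -0.3251, 0.1834]
tool_rot: [180.0, 0.0, 88.4]
ft_force: [-0.0, 0.6, -0.9]
finger_gap: 0.301
```

Request:
drive_tool(series=[0,0,0.0007,0,0,0,0,0,0.0014,0,0,0,0,0,0.0014,0,0,0])

```text
time_s: 30.4
eef_pos: [0.4506, -0.325, 0.1819]
tool_rot: [180.0, 0.0, 88.4]
ft_force: [-1.1, -0.5, -1.5]
finger_gap: 0.305
```

Request:
drive_tool(series=[0,0,0.0007,0,0,0,0,0,0.0014,0,0,0,0,0,0.0014,0,0,0,0,0,0.0014,0,0,0])

```text
time_s: 30.73
eef_pos: [0.4506, -0.325, 0.181]
tool_rot: [180.0, 0.0, 88.4]
ft_force: [-2.0, 1.1, 7.2]
finger_gap: 0.306
```

Request:
drive_tool(series=[0,0,0,0,0,0,0,0,0,0,0,0,0,0,0,0,0,0,0,0,0,0,0,0,0,0,-0.005,0,0,0,0,0,-0.03,0,0,0,0,0,-0.07,0,0,0,0,0,-0.11,0,0,0,0,0,-0.14,0,0,0,0,0,-0.15,0,0,0,0,0,-0.15,0,0,0], jaw=60)

```text
time_s: 31.65
eef_pos: [0.4513, -0.3257, 0.3337]
tool_rot: [179.8, 0.2, 88.4]
ft_force: [0.8, -0.0, -1.0]
finger_gap: 0.6
```

Request:
drive_tool(series=[0.02,-0.001,0,0,0,0.05,0.055,-0.003,0,0,0,0.13,0.093,-0.005,0,0,0,0.21,0.131,-0.007,0,0,0,0.29,0.169,-0.01,0,0,0,0.37,0.207,-0.012,0,0,0,0.245,0.245,-0.014,0,0,0,0.53,0.283,-0.016,0,0,0,0.61,0.321,-0.018,0,0,0,0.69,0.345,-0.02,0,0,0,0.75,0.35,-0.02,0,0,0,0.77,0.35,-0.02,0,0,0,0.77], jaw=60)

```text
time_s: 32.65
eef_pos: [0.4393, 0.0274, 0.3293]
tool_rot: [-179.9, 0.1, 44.3]
ft_force: [-1.2, -0.9, -0.0]
finger_gap: 0.603
```

Request:
drive_tool(series=[0,0,0,0,0,0])

```text
time_s: 32.73
eef_pos: [0.4397, 0.0257, 0.3295]
tool_rot: [-179.9, 0.1, 44.6]
ft_force: [-0.2, -0.6, 0.3]
finger_gap: 0.603
```

```bash
cat > to.py <<'E'
import sys
from h import *
from scipy.spatial.transform import Rotation as R
x,y,z,w=map(float,sys.argv[1:])
s=arm.observe();print(s["eef_pos"],s["tool_rot"])
A=R.from_euler("xyz",s["tool_rot"],degrees=True);B=R.from_euler("xyz",[180,0,w],degrees=True)
print(A.inv().apply(np.array([x,y,z])/1000-s["eef_pos"]).round(4),(A.inv()*B).as_rotvec().round(4))
E
python3 to.py 431.2 340 330 7
```

```text
[0.43974796 0.02566539 0.32953047] [-1.79929696e+02  6.91445880e-02  4.45545398e+01]
[ 0.2144 -0.23   -0.0004] [-0.0008  0.0016  0.6554]
```

Request:
drive_tool(series=[0.012,-0.013,0,0,0,0.04,0.037,-0.04,0,0,0,0.115,0.063,-0.068,0,0,0,0.195,0.089,-0.096,0,0,0,0.275,0.115,-0.124,0,0,0,0.355,0.141,-0.152,0,0,0,0.435,0.167,-0.179,0,0,0,0.515,0.192,-0.206,0,0,0,0.59,0.207,-0.222,0,0,0,0.635,0.2144,-0.23,0,0,0,0.6554,0.2144,-0.23,0,0,0,0.6554,0.2144,-0.23,0,0,0,0.6554])

```text
time_s: 33.73
eef_pos: [0.4334, 0.339, 0.3297]
tool_rot: [180.0, 0.1, 6.9]
ft_force: [-0.8, -1.1, -0.4]
finger_gap: 0.605
```

Request:
drive_tool(series=[0,0,0,0,0,0])

```text
time_s: 33.82
eef_pos: [0.4333, 0.3384, 0.33]
tool_rot: [180.0, 0.1, 6.8]
ft_force: [-0.7, -0.8, -0.8]
finger_gap: 0.599
```

```bash
python3 to.py 431.1 340 184.5 7
python3 - <<'E'
from h import *
im=viewer.camera("side")[:,:,::-1];cv2.imwrite("pics/s11.png",im);tp=viewer.camera("top")[:,:,::-1];cv2.imwrite("pics/t11.png",tp)
o=np.zeros((600,800,3),np.uint8)
a=cv2.resize(im[290:440,300:440],(392,420),interpolation=cv2.INTER_CUBIC);b=cv2.resize(tp[250:330,420:570],(750,400)[:2] and (400,213),interpolation=cv2.INTER_CUBIC)
c=cv2.resize(im[100:220,180:320],(400,343))
o[:420,:392]=a;o[:213,400:]=b;o[220:563,400:]=c;cv2.imwrite("pics/c11.png",o)
E
```

```text
[0.43334122 0.33836899 0.33000681] [1.79961302e+02 5.57158230e-02 6.79159023e+00]
[-0.0019 -0.002   0.1455] [ 0.0007  0.001  -0.0036]
```

View pics/c11.png

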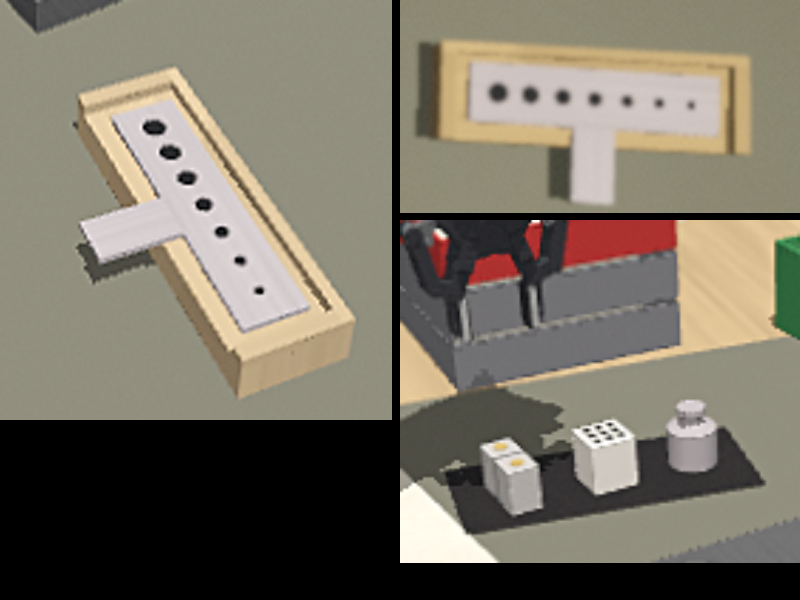

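Run:
```python
from h import *
im=cv2.imread("pics/t11.png");g=im.min(2)
def roi(m,c,r):
    o=np.zeros(m.shape,np.uint8);x,y=map(int,c);o[y-r:y+r,x-r:x+r]=m[y-r:y+r,x-r:x+r];return o
for n,p,z in(("weight",(601,339,36),.04),("test",(516.5,335,48),.052),("die",(431,340,42),.046)):
    c=proj("top",[[p[0]/1e3,p[1]/1e3,z]])[0]
    m=roi((g>(120 if n!="die" else 110)).astype(np.uint8),c,20)
    print(n,c.round(1),blob("top",m,z))
hsv=cv2.cvtColor(im,cv2.COLOR_BGR2HSV);c=proj("top",[[.431,.34,.046]])[0]
m=roi(((hsv[:,:,1]>90)&(hsv[:,:,2]>110)).astype(np.uint8),c,20);ys,xs=np.nonzero(m);print("dots",unp("top",np.c_[xs,ys],.046).mean(0),len(xs))
m=roi((g>120).astype(np.uint8),proj("top",[[.601,.339,.04]])[0],20);cc=cv2.resize(im[int(190):215,95:150],None,fx=1,fy=1)
```

```text
weight [123.6 222.1] (((600.8644409179688, 340.4774169921875), (44.24723815917969, 43.82249069213867), 47.76969909667969), 507)
test [120.8 268.7] (((516.5478515625, 335.2529296875), (44.44742202758789, 45.141170501708984), 8.139693260192871), 580)
die [115.9 317.8] (((431.5048522949219, 340.28179931640625), (29.175731658935547, 63.6682243347168), 8.656063079833984), 565)
dots [0.43172182 0.3403003 ] 60
```

Request:
drive_tool(series=[-0.0019,-0.002,0.03,0,0,0,-0.0019,-0.002,0.065,0,0,0,-0.0019,-0.002,0.1,0,0,0,-0.0019,-0.002,0.125,0,0,0,-0.0019,-0.002,0.139,0,0,0,-0.0019,-0.002,0.1445,0,0,0,-0.0019,-0.002,0.1445,0,0,0,-0.0019,-0.002,0.1445,0,0,0])

```text
time_s: 34.58
eef_pos: [0.4313, 0.3413, 0.1868]
tool_rot: [-180.0, -0.0, 6.7]
ft_force: [0.4, 0.2, 0.4]
finger_gap: 0.599
```

Request:
drive_tool(series=[0,0,0,0,0,0,0,0,0,0,0,0,0,0,0,0,0,0,0,0,0,0,0,0,0,0,0,0,0,0,0,0,0,0,0,0,0,0,0,0,0,0], jaw=0, grip_force=40)

```text
time_s: 35.17
eef_pos: [0.4314, 0.3419, 0.1875]
tool_rot: [-179.9, -0.1, 6.8]
ft_force: [-0.1, -1.1, 6.9]
finger_gap: 0.327
```

Request:
drive_tool(series=[0,0,-0.01,0,0,0,0,0,-0.03,0,0,0,0,0,-0.06,0,0,0,0,0,-0.1,0,0,0,0,0,-0.13,0,0,0,0,0,-0.144,0,0,0,0,0,-0.144,0,0,0,0,0,-0.144,0,0,0])

```text
time_s: 35.83
eef_pos: [0.4307, 0.3416, 0.3308]
tool_rot: [-179.9, -0.1, 6.8]
ft_force: [0.2, -0.8, -2.9]
finger_gap: 0.324
```

```bash
python3 to.py 526.4 -69.8 330 5.8
```

```text
[0.43073476 0.34160183 0.33082877] [-1.79949116e+02 -8.81971182e-02  6.76485129e+00]
[0.0465 0.4198 0.0005] [-0.0009 -0.0015  0.0168]
```

Request:
drive_tool(series=[0.002,0.018,0,0,0,0.017,0.006,0.05,0,0,0,0.017,0.01,0.09,0,0,0,0.017,0.014,0.13,0,0,0,0.017,0.019,0.17,0,0,0,0.017,0.023,0.21,0,0,0,0.017,0.028,0.25,0,0,0,0.017,0.032,0.29,0,0,0,0.017,0.037,0.33,0,0,0,0.017,0.041,0.37,0,0,0,0.017,0.044,0.4,0,0,0,0.017,0.046,0.415,0,0,0,0.017])

```text
time_s: 36.83
eef_pos: [0.5251, -0.0685, 0.3281]
tool_rot: [-180.0, 0.1, 5.6]
ft_force: [0.2, -1.0, -1.5]
finger_gap: 0.322
```

Request:
drive_tool(series=[0,0.005,0.02,0,0,0,0,0.005,0.05,0,0,0,0,0.005,0.08,0,0,0,0,0.005,0.1,0,0,0,0,0.005,0.107,0,0,0,0,0.005,0.107,0,0,0,0,0.005,0.107,0,0,0])

```text
time_s: 37.42
eef_pos: [0.5256, -0.07, 0.2228]
tool_rot: [-180.0, 0.1, 5.8]
ft_force: [0.5, -0.2, -2.1]
finger_gap: 0.322
```

```bash
python3 to.py 526.4 -69.8 213.5 5.8
```

```text
[ 0.52558814 -0.07000542  0.22275723] [-1.79965738e+02  7.07520288e-02  5.78911892e+00]
[ 0.0008 -0.0001  0.0093] [-0.0006  0.0012 -0.0002]
```

Request:
drive_tool(series=[0.0006,0,0.003,0,0,0,0.0006,0,0.006,0,0,0,0.0006,0,0.008,0,0,0,0.0006,0,0.0085,0,0,0,0.0006,0,0.0085,0,0,0])

```text
time_s: 37.83
eef_pos: [0.5264, -0.07, 0.2147]
tool_rot: [-180.0, -0.0, 5.8]
ft_force: [0.6, 0.4, -2.5]
finger_gap: 0.327
```

Request:
drive_tool(series=[0,0,0.0006,0,0,0,0,0,0.0012,0,0,0,0,0,0.0012,0,0,0])

```text
time_s: 38.08
eef_pos: [0.5265, -0.0701, 0.2135]
tool_rot: [180.0, -0.0, 5.8]
ft_force: [-1.0, -0.3, 1.4]
finger_gap: 0.326
```

Request:
drive_tool(series=[0,0,0,0,0,0,0,0,0,0,0,0,0,0,0,0,0,0,0,0,0,0,0,0,0,0,-0.005,0,0,0,0,0,-0.03,0,0,0,0,0,-0.065,0,0,0,0,0,-0.1,0,0,0,0,0,-0.113,0,0,0,0,0,-0.117,0,0,0,0,0,-0.117,0,0,0], jaw=70)

```text
time_s: 39.0
eef_pos: [0.5267, -0.0701, 0.3313]
tool_rot: [180.0, -0.1, 5.8]
ft_force: [-0.4, 0.2, -0.5]
finger_gap: 0.703
```

Request:
drive_tool(series=[0.002,-0.025,0,0,0,-0.02,0.005,-0.065,0,0,0,-0.02,0.008,-0.105,0,0,0,-0.02,0.011,-0.145,0,0,0,-0.02,0.014,-0.185,0,0,0,-0.02,0.017,-0.225,0,0,0,-0.02,0.02,-0.265,0,0,0,-0.02,0.023,-0.305,0,0,0,-0.02,0.026,-0.345,0,0,0,-0.02,0.029,-0.38,0,0,0,-0.02,0.0305,-0.4,0,0,0,-0.02,0.0311,-0.4042,0,0,0,-0.02])

```text
time_s: 40.0
eef_pos: [0.5154, 0.3384, 0.328]
tool_rot: [-180.0, 0.2, 7.1]
ft_force: [-0.3, -0.4, -0.5]
finger_gap: 0.702
```

Request:
drive_tool(series=[0,0,0,0,0,0,0,0,0,0,0,0])

```text
time_s: 40.17
eef_pos: [0.5162, 0.3346, 0.3288]
tool_rot: [179.9, 0.1, 6.9]
ft_force: [0.6, -0.9, 0.2]
finger_gap: 0.701
```

```bash
python3 to.py 516.5 335.3 190 7
```

```text
[0.51623328 0.33458344 0.32884405] [1.79936475e+02 1.32459549e-01 6.94174931e+00]
[ 0.0007 -0.0008  0.1388] [ 0.0011  0.0023 -0.001 ]
```

Request:
drive_tool(series=[0,0,0.03,0,0,0,0,0,0.065,0,0,0,0,0,0.1,0,0,0,0,0,0.125,0,0,0,0,0,0.136,0,0,0,0,0,0.139,0,0,0,0,0,0.139,0,0,0,0,0,0.139,0,0,0])

```text
time_s: 40.83
eef_pos: [0.5174, 0.3351, 0.1928]
tool_rot: [-180.0, -0.1, 6.9]
ft_force: [-0.4, -0.6, -0.1]
finger_gap: 0.697
```

Request:
drive_tool(series=[0,0,0,0,0,0,0,0,0,0,0,0,0,0,0,0,0,0,0,0,0,0,0,0,0,0,0,0,0,0,0,0,0,0,0,0], jaw=0, grip_force=40)

```text
time_s: 41.33
eef_pos: [0.5173, 0.3356, 0.1932]
tool_rot: [-179.9, -0.2, 6.9]
ft_force: [0.6, -1.5, 7.2]
finger_gap: 0.485
```

Request:
drive_tool(series=[0,0,-0.01,0,0,0,0,0,-0.03,0,0,0,0,0,-0.06,0,0,0,0,0,-0.1,0,0,0,0,0,-0.13,0,0,0,0,0,-0.139,0,0,0,0,0,-0.139,0,0,0,0,0,-0.139,0,0,0])

```text
time_s: 42.0
eef_pos: [0.5164, 0.3352, 0.3305]
tool_rot: [-180.0, -0.0, 6.9]
ft_force: [-0.5, -0.5, -1.8]
finger_gap: 0.485
```

```bash
python3 to.py 516.7 14.5 330 5.8
```

```text
[0.516426   0.3351799  0.33048282] [-1.79981255e+02 -2.94729620e-02  6.93525472e+00]
[-0.0384  0.3184  0.0004] [-0.0003 -0.0005  0.0198]
```

Request:
drive_tool(series=[-0.002,0.018,0,0,0,0.019,-0.006,0.05,0,0,0,0.019,-0.011,0.088,0,0,0,0.019,-0.016,0.126,0,0,0,0.019,-0.02,0.164,0,0,0,0.019,-0.025,0.202,0,0,0,0.019,-0.029,0.24,0,0,0,0.019,-0.034,0.277,0,0,0,0.019,-0.037,0.301,0,0,0,0.019,-0.038,0.313,0,0,0,0.019,-0.0383,0.3178,0,0,0,0.019,-0.0383,0.3178,0,0,0,0.019])

```text
time_s: 43.0
eef_pos: [0.5167, 0.0148, 0.3292]
tool_rot: [-180.0, 0.1, 5.8]
ft_force: [-0.3, -0.5, -0.6]
finger_gap: 0.486
```

Request:
drive_tool(series=[0,0,0.02,0,0,0,0,0,0.05,0,0,0,0,0,0.08,0,0,0,0,0,0.095,0,0,0,0,0,0.1,0,0,0,0,0,0.103,0,0,0,0,0,0.103,0,0,0])

```text
time_s: 43.58
eef_pos: [0.517, 0.016, 0.2273]
tool_rot: [-180.0, 0.0, 5.9]
ft_force: [-0.3, 0.3, -1.6]
finger_gap: 0.485
```

```bash
python3 to.py 516.7 15.1 219 5.8
```

```text
[0.51704782 0.01601613 0.22725882] [-1.79977559e+02  1.58862392e-02  5.91267412e+00]
[-0.0004  0.0009  0.0083] [-0.0004  0.0003  0.002 ]
```

Request:
drive_tool(series=[-0.0003,0.0006,0.003,0,0,0,-0.0003,0.0006,0.005,0,0,0,-0.0003,0.0006,0.007,0,0,0,-0.0003,0.0006,0.007,0,0,0,-0.0003,0.0006,0.007,0,0,0])

```text
time_s: 44.0
eef_pos: [0.5168, 0.0144, 0.2205]
tool_rot: [-180.0, -0.0, 5.8]
ft_force: [-1.6, -0.2, -0.2]
finger_gap: 0.48
```

Request:
drive_tool(series=[0,0,0.0008,0,0,0,0,0,0.0015,0,0,0,0,0,0.0015,0,0,0,0,0,0.0015,0,0,0])

```text
time_s: 44.33
eef_pos: [0.5168, 0.0144, 0.2192]
tool_rot: [180.0, -0.0, 5.8]
ft_force: [-1.2, -0.2, 6.1]
finger_gap: 0.488
```

Request:
drive_tool(series=[0,0,0,0,0,0,0,0,0,0,0,0,0,0,0,0,0,0,0,0,0,0,0,0,0,0,-0.005,0,0,0,0,0,-0.03,0,0,0,0,0,-0.065,0,0,0,0,0,-0.1,0,0,0,0,0,-0.111,0,0,0,0,0,-0.113,0,0,0,0,0,-0.113,0,0,0], jaw=78)

```text
time_s: 45.25
eef_pos: [0.5169, 0.0145, 0.3326]
tool_rot: [180.0, -0.1, 5.8]
ft_force: [-0.4, 0.5, 0.2]
finger_gap: 0.78
```

```bash
python3 to.py 601.0 340.2 330 5.8
```

```text
[0.5168804  0.01449576 0.33261173] [ 1.79987734e+02 -9.73963849e-02  5.84557978e+00]
[ 0.1168 -0.3154  0.0027] [ 0.0002 -0.0017  0.0008]
```

Request:
drive_tool(series=[0.012,-0.032,0,0,0,0,0.026,-0.069,0,0,0,0,0.039,-0.105,0,0,0,0,0.052,-0.14,0,0,0,0,0.065,-0.175,0,0,0,0,0.078,-0.21,0,0,0,0,0.091,-0.245,0,0,0,0,0.104,-0.28,0,0,0,0,0.113,-0.304,0,0,0,0,0.1168,-0.3154,0,0,0,0,0.1168,-0.3154,0,0,0,0,0.1168,-0.3154,0,0,0,0])

```text
time_s: 46.25
eef_pos: [0.6002, 0.3404, 0.3297]
tool_rot: [179.9, 0.2, 5.9]
ft_force: [0.0, -0.9, 0.5]
finger_gap: 0.778
```

```bash
python3 to.py 601.0 340.2 182 5.8
```

```text
[0.60023348 0.34039693 0.32966908] [1.79942154e+02 1.69598941e-01 5.90668187e+00]
[1.200e-03 1.000e-04 1.477e-01] [0.001  0.003  0.0019]
```

Request:
drive_tool(series=[0.0005,0,0.03,0,0,0,0.0005,0,0.065,0,0,0,0.0005,0,0.1,0,0,0,0.0005,0,0.13,0,0,0,0.0005,0,0.144,0,0,0,0.0005,0,0.1475,0,0,0,0.0005,0,0.1475,0,0,0,0.0005,0,0.1475,0,0,0])

```text
time_s: 46.92
eef_pos: [0.6017, 0.3396, 0.1853]
tool_rot: [-180.0, -0.1, 5.8]
ft_force: [0.6, -0.1, 0.1]
finger_gap: 0.785
```

Request:
drive_tool(series=[0,0,0,0,0,0,0,0,0,0,0,0,0,0,0,0,0,0,0,0,0,0,0,0,0,0,0,0,0,0,0,0,0,0,0,0], jaw=0, grip_force=40)

```text
time_s: 47.42
eef_pos: [0.6017, 0.3403, 0.1863]
tool_rot: [-180.0, -0.1, 5.8]
ft_force: [-1.7, -2.1, 6.6]
finger_gap: 0.524
```

Request:
drive_tool(series=[0,0,-0.01,0,0,0,0,0,-0.03,0,0,0,0,0,-0.06,0,0,0,0,0,-0.1,0,0,0,0,0,-0.135,0,0,0,0,0,-0.147,0,0,0,0,0,-0.147,0,0,0,0,0,-0.147,0,0,0])

```text
time_s: 48.08
eef_pos: [0.6012, 0.3402, 0.3319]
tool_rot: [-180.0, -0.1, 5.8]
ft_force: [-0.7, 0.4, -6.0]
finger_gap: 0.524
```

```bash
python3 to.py 511.2 100.4 330 5.8
```

```text
[0.60120962 0.34017868 0.33193222] [-1.79970438e+02 -5.83233855e-02  5.84317823e+00]
[-0.114   0.2294  0.0017] [-0.0005 -0.001   0.0008]
```

Request:
drive_tool(series=[-0.01,0.02,0,0,0,0,-0.025,0.05,0,0,0,0,-0.041,0.083,0,0,0,0,-0.058,0.117,0,0,0,0,-0.075,0.151,0,0,0,0,-0.092,0.185,0,0,0,0,-0.105,0.211,0,0,0,0,-0.111,0.224,0,0,0,0,-0.114,0.2294,0,0,0,0,-0.114,0.2294,0,0,0,0,-0.114,0.2294,0,0,0,0])

```text
time_s: 49.0
eef_pos: [0.5111, 0.1006, 0.3304]
tool_rot: [-180.0, 0.1, 5.8]
ft_force: [0.7, 0.7, -4.9]
finger_gap: 0.522
```

Request:
drive_tool(series=[0,0,0.02,0,0,0,0,0,0.05,0,0,0,0,0,0.08,0,0,0,0,0,0.1,0,0,0,0,0,0.108,0,0,0,0,0,0.111,0,0,0,0,0,0.111,0,0,0])

```text
time_s: 49.58
eef_pos: [0.5114, 0.1011, 0.22]
tool_rot: [-180.0, 0.0, 5.9]
ft_force: [0.2, 0.3, -4.5]
finger_gap: 0.52
```

```bash
python3 to.py 511.2 100.4 212 5.8
```

```text
[0.51144239 0.10105496 0.22004929] [-1.79980946e+02  3.50472814e-02  5.89577777e+00]
[-0.0003  0.0006  0.008 ] [-0.0003  0.0006  0.0017]
```

Request:
drive_tool(series=[0,0.0002,0.003,0,0,0,0,0.0002,0.005,0,0,0,0,0.0002,0.0065,0,0,0,0,0.0002,0.0065,0,0,0,0,0.0002,0.0065,0,0,0])

```text
time_s: 50.0
eef_pos: [0.5114, 0.1002, 0.2142]
tool_rot: [-180.0, -0.0, 5.8]
ft_force: [-0.0, -0.5, -5.6]
finger_gap: 0.526
```

Request:
drive_tool(series=[0,0,0.0008,0,0,0,0,0,0.0015,0,0,0,0,0,0.0015,0,0,0,0,0,0.0015,0,0,0])

```text
time_s: 50.33
eef_pos: [0.5114, 0.1002, 0.2124]
tool_rot: [-180.0, -0.0, 5.8]
ft_force: [-0.7, -0.3, -3.3]
finger_gap: 0.524
```

Request:
drive_tool(series=[0,0,0.0007,0,0,0,0,0,0.001,0,0,0,0,0,0.001,0,0,0])

```text
time_s: 50.58
eef_pos: [0.5113, 0.1002, 0.2123]
tool_rot: [180.0, -0.0, 5.8]
ft_force: [-4.9, -0.4, 10.4]
finger_gap: 0.526
```

Request:
drive_tool(series=[0,0,0,0,0,0,0,0,0,0,0,0,0,0,0,0,0,0,0,0,0,0,0,0,0,0,-0.005,0,0,0,0,0,-0.03,0,0,0,0,0,-0.065,0,0,0,0,0,-0.1,0,0,0,0,0,-0.115,0,0,0,0,0,-0.12,0,0,0,0,0,-0.12,0,0,0], jaw=78)

```text
time_s: 51.5
eef_pos: [0.5117, 0.1002, 0.3327]
tool_rot: [-180.0, -0.2, 5.8]
ft_force: [-0.5, 0.4, -0.4]
finger_gap: 0.784
```

Request:
drive_tool(series=[-0.01,-0.03,0,0,0,0,-0.02,-0.065,0,0,0,0,-0.03,-0.1,0,0,0,0,-0.04,-0.135,0,0,0,0,-0.05,-0.17,0,0,0,0,-0.06,-0.205,0,0,0,0,-0.07,-0.24,0,0,0,0,-0.08,-0.265,0,0,0,0,-0.08,-0.27,0,0,0,0,-0.08,-0.27,0,0,0,0])

```text
time_s: 52.33
eef_pos: [0.4031, 0.3617, 0.3298]
tool_rot: [179.9, 0.1, 6.0]
ft_force: [0.8, -0.8, -0.5]
finger_gap: 0.778
```

Run:
```python
from h import *
im=viewer.camera("top")[:,:,::-1];cv2.imwrite("pics/t12.png",im)
sd=viewer.camera("side")[:,:,::-1];cv2.imwrite("pics/s12.png",sd)
o=np.zeros((600,800,3),np.uint8)
o[:333]=cv2.resize(im[250:317,222:383],(800,333),interpolation=cv2.INTER_CUBIC)
o[338:600,:400]=cv2.resize(sd[190:295,240:400],(400,262));o[338:600,400:]=cv2.resize(im[240:340,420:570],(400,262))
cv2.imwrite("pics/c12.png",o)
g=im.min(2)
def roi(m,c,r):
    o=np.zeros(m.shape,np.uint8);x,y=map(int,c);o[y-r:y+r,x-r:x+r]=m[y-r:y+r,x-r:x+r];return o
h=cv2.cvtColor(im,cv2.COLOR_BGR2HSV);m=roi(((h[:,:,1]>90)&(h[:,:,2]>110)).astype(np.uint8),proj("top",[[.5264,-.0713,.072]])[0],20)
ys,xs=np.nonzero(m);print("dots",1000*unp("top",np.c_[xs,ys],.072).mean(0))
for n,t in(("test",(516.7,14.9,.078)),("weight",(511.2,100.5,.066))):
    c=proj("top",[[t[0]/1e3,t[1]/1e3,t[2]]])[0]
    for th in(140,160):print(n,th,blob("top",roi((g>th).astype(np.uint8),c,14),t[2]))
```

```text
dots [526.96405042 -71.82627217]
test 140 (((518.154541015625, 16.639076232910156), (46.33371353149414, 46.36441421508789), 1.2447197437286377), 608)
test 160 (((518.4016723632812, 14.958866119384766), (45.3306884765625, 46.62095642089844), 5.95763635635376), 535)
weight 140 (((513.8659057617188, 100.463623046875), (46.90995407104492, 41.49799346923828), 1.7292463779449463), 557)
weight 160 (((514.7721557617188, 98.61334228515625), (45.06999588012695, 37.90322494506836), 1.2126940488815308), 427)
```

View pics/c12.png

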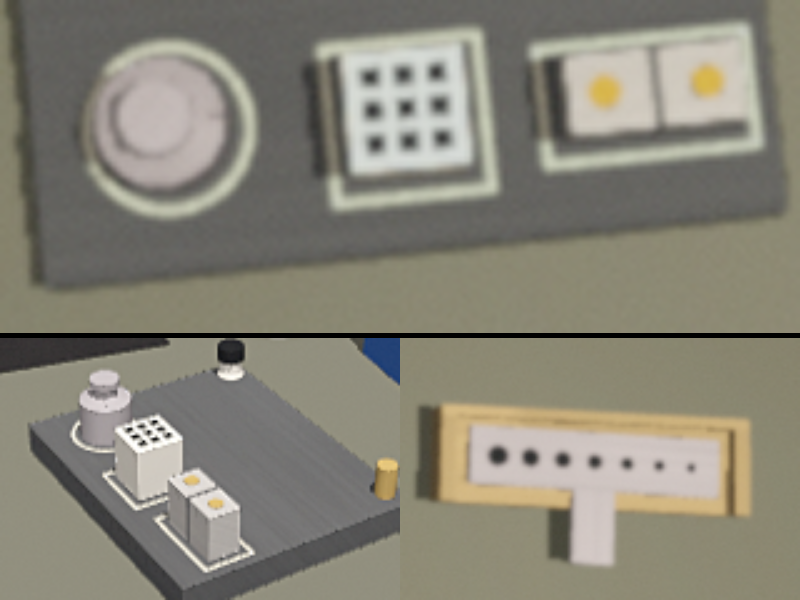

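Run:
```python
from h import *
f=lambda x,y:[(x+.5)/4.969-.5+222,(y+.5)/4.97-.5+250]
for n,p,z in(("test holes",(407,107),.078),("knob top",(157,116),.086),("body top",(160,121),.066),("ring",(170,128),.03),("square",(406,119),.03)):print(n,1000*unp("top",[f(*p)],z))
```

```text
test holes [[517.04154611  14.89073032]]
knob top [[511.4988832  100.10783301]]
body top [[511.28677463 100.71294418]]
ring [[511.49177198 100.06230308]]
square [[516.55046786  15.12540271]]
```

All within about 1 mm; handing in.

```bash
python3 -c "
from rig import arm,job
print(arm.observe()['time_s'],job.close_job())"
```

```text
the job is handed in; nothing more can be done
52.4333 None
```

The job is done and handed in at 52.4 s of the 141 s allowed. Nothing tipped or fell.

- **Clearing:** I moved the weight, the test block and the die block upright onto the mat.
- **Gauge:** I pushed it forward with two fingers until its tab stood about 40 mm past the front edge. I then gripped it by the tab and laid it flat in the rest while the three pieces still stood on the mat.
- **Return:** I stood each piece back on its own outline.

**Last checks (top and side camera):**
- **Pieces:** all three stand upright. The weight and test block are within about 0.6 mm of their mark centres, and the die block within about 0.8 mm.
- **Gauge:** it lies flat, tab out over the open front, crossbar centred between the rims to within about 2 mm by eye.
- **Forces:** the highest read was about 30 N at the wrist, while feeling for the plate with the fingertips.

**What disagreed or went wrong:**
- **Plate angle:** estimates ran from 5.1° to 7°. I placed the pieces at 5.8°, so the blocks may be about 1° off the lines.
- **Brightness measurement:** in the last picture a rough version put the weight and test block 2–3 mm off in x. Bright outlines had leaked into it, and reading the picture by hand gave the figures above.
- **Move errors:** a mistyped turn in the first move, another on the empty trip back from the rest, and one refused call during the gauge push. Each was made good and none disturbed a piece.

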